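Pack the boiled egg, divider and snack tub into the lunch box

TASK

Pack the lunch box in layers: take the boiled egg from the red egg cooker and lower it gently into the empty lunch box, letting go only just above its floor so the shell does not crack. Then take the yellow divider plate, whose orange fin is its handle, from the sloping drying rack and lay it level over the egg, seated on the box's inner ledges with the fin up. Last, stand the blue snack tub upright on the divider inside the box, on either side of the fin, let go, and leave the soy bottle, egg cup and spoon undisturbed.

Things in the scene. Friction and masses are not known exactly. Their poses are not given: they have to be found in the camera images.
- lunchbox: Teal open-topped box, fixed, upright: outside 118 (own x) x 168 (own y) x 80 mm high, walls and floor 4 mm, so 110 x 160 mm inside at the rim. Along each short end a solid ledge 12 mm wide rises from the floor to 62 mm above the underside; below that the inside is 110 x 136 mm. Origin: centre of the underside; z up.
- cooker: Red round egg cooker without its lid, fixed, 148 mm across; flat steel deck at 95 mm above the shelf with three egg seats (rings 41 mm across outside, 8 mm high, centres 42 mm from the cooker's axis); a small white button on its side at own -x, not needed. Origin: centre of the underside.
- egg: Brown boiled egg, rigid, 60 g, 43 mm thick, 54 mm long along own z. It stands in a cooker seat, its lowest point on the deck at 95 mm; the upper 46 mm are free above the seat ring. Origin: the egg's centre. The shell cracks if it falls more than about 40 mm into the box or is pressed hard against it.
- rack: White sloping drying rack, fixed, about 120 x 140 mm, 78 mm high. Its slatted face slopes 28 degrees (0.49 rad): high edge at own -x (robot side), low edge at own +x (away from the robot) with a lip 8 mm high. The middle of the face is 50 mm above the shelf. Origin: centre of the underside.
- divider: Loose yellow plate, 90 g, 102 (own x) x 152 (own y) x 4 mm; mid-plate an orange fin, 40 (x) x 12 (y) mm, 32 mm tall above the plate. Origin: centre of the plate's underside; own z: normal, fin side. It starts lying on the rack's face, z leaning 28 deg from vertical to the rack's +x. Fits the box either way round, 4 mm play each side; seated, underside 62 and top 66 mm above the box's underside.
- tub: Blue closed round snack tub with pale disc on its lid, loose, about 80 g (may vary), 51 mm across, 46 mm high, standing upright on the shelf. Origin: centre of the underside, z up. On the divider there is room for it centred 41 mm from the box's middle along the box's own y, either side.
- soy_bottle: Bystander: closed amber glass soy bottle, 52 mm across, 150 mm high, standing. Origin: centre of the underside.
- egg_cup: Bystander: green egg cup, 50 mm across, 50 mm high, standing. Origin: centre of the underside.
- spoon: Bystander: white porcelain spoon, about 140 mm long along own x (bowl at +x), lying on the shelf beyond the box. Origin: on its underside at mid-length.
There are look-alikes about, which are no part of the job. Several things have the shape of the egg; the one meant has the colours described above.

How it is judged:
By the outcome, as a careful person would: the job done as asked, in the order asked, and still so for the second after the job is handed in, with the robot touching nothing.
It also fails if it takes over 72 s, if anything falls off the work surface, if the arm or the gripper's body presses on something with over 40 N, if the wrist force passes 120 N, or if a joint passes its speed limit or range.

ROBOT

A 6-joint arm with a two-finger parallel gripper is mounted at the origin on the work surface. World frame = base frame: x ahead of the robot, y to its left, z up, the work surface at z = 0. Lengths are in mm, angles in rad, forces in N, time in s.
With the tool pointing down it reaches from about 275 to 750 mm from the base axis. Payload 10.2 kg.
Tool frame: the origin (TCP) lies at the very end of the fingers, on their centre line; the grasp point (between the pads) lies behind it (ctrl.grasp_offset is the z of the grasp point in the tool frame, in mm); z points along the fingers, y is the direction in which the jaws open and shut (so a half turn about z gives the same grasp; the last joint's range is limited). The gripper opens to 85 mm and grips with 20 to 120 N. Pads are 22 mm wide; open, the fingers measure 114 mm over their backs; the gripper's body (76 mm by 85 mm) begins 54 mm behind the grasp point. The pads swing forward as they close: fully open they stand 13 mm farther back than shut.
Start: joints at [-1.333, 0.313, 1.498, -0, 1.331, -0.223], TCP at [233.438, -470.253, 197.494] pointing down, gripper open.
Joint ranges: [-2.94, 2.94], [-0.97, 2.17], [0.19, 2.56], [-1.23, 4.37], [0.02, 3.11], [-2.88, 2.88]. Speed limits (rad/s): [2.39, 2.39, 3.01, 3.14, 3.14, 3.14].

INTERFACE

Orientations are given as a unit quaternion [w, x, y, z].
In Python, from rig import ctrl, capture, job gives the robot as it stands. The module is installed in compiled form; this text tells all that it offers.
- The arm moves only by the tool move_arm, never from a script. Its argument "series" is a list of rows, each a list of 7 numbers: the turn, a rotation vector about the tool's x, y, z in rad, then the shift along the tool's x, y, z in cm, then the opening, from 0 (shut) to 1 (fully open). A call has 1 to 5 rows; each row is the pose to reach, as a shift and turn from the pose measured when the call began, along the tool's axes at that moment; what a row does not reach only later rows make up. A row lasts 1/12 s, in which the tool goes at most 41.7 mm and 7.16 degrees, less where a joint would pass 70% of its speed; a pose out of reach is approached as far as the arm can. A call with a gripper value outside its range is refused whole. The fingers move at their own pace and stop on an object; "grip_force" is the grip in N (left out, the last holds). Time passes only in rows, so rows that repeat a pose let the fingers close. It gives the time, the measured TCP pose, the force and the opening at its end, in the units of the state.
- ctrl.sense(): the state, without advancing time (a new reading comes with each control period).
- capture(name): name is "scene" or "side" or "wrist"; returns a dict with "frame" (400x640x3 uint8, red, green, blue), "mtx" (3x3 intrinsics, pixels), "R" (3x3) and "t" (3): a world point X has camera coordinates R X + t. Camera axes: x right, y down, z forward; pixel columns grow to the right and rows downward; lengths in mm; the calibration is good to about 2 mm. A picture is of the moment at which its call begins. There is no depth.
- job.finish_job(): hands the job in, once; it reports no verdict.
The state is a dict: "time_s": time; "joints": joint angles; "dq": joint speeds; "tau": joint torques, N m; "eef_pos": TCP position; "ee_rot": TCP orientation; "force": force on the tool from outside, world axes, zero at the start; "wrist_torque": the same for the moment, N m; "grip_width": opening from 0.0 (shut) to 1.0 (fully open).
Only numpy, scipy, OpenCV 4.12 (cv2) and the standard library are available. Lean on these libraries where they do the work, as an engineer would, in place of code of your own. Each camera call takes 0.05 s, during which the arm holds its last target.

## Working session

There is one attempt and no reset: what is moved stays moved. The work goes in short steps, Python scripts to look and compute and a tool call to move; the robot and the scene stay as the last step left them, time stands still between calls to the robot, and variables do not carry over. Pictures are saved under pics/ and viewed, and the job is handed in when it is done.

Besides the shell and the picture viewer there is one more tool, called after "Request:" by a JSON object that holds its "name" and its "arguments", one argument or row to a line. move_arm: Moves the arm, as the interface text tells. Its arguments: {"type":"object","properties":{"series":{"type":"array","items":{"type":"array","items":{"type":"number"}}},"grip_force":{"type":"number"}},"required":["series"]}

```bash
mkdir -p pics; cat > h.py <<'E'
import numpy as np,cv2
from rig import ctrl,capture,job
def snap(n,f):
    c=capture(n); cv2.imwrite(f'pics/{f}.png',cv2.cvtColor(c['frame'],cv2.COLOR_RGB2BGR)); np.savez(f'pics/{f}.npz',**c); return c
def load(f): return dict(np.load(f'pics/{f}.npz'))
def ray(c,u,v):
    d=c['R'].T@(np.linalg.inv(c['mtx'])@np.array([u,v,1.])); o=-c['R'].T@c['t']; return o,d/np.linalg.norm(d)
def onz(c,u,v,z):
    o,d=ray(c,u,v); return o+d*(z-o[2])/d[2]
def proj(c,X):
    p=c['mtx']@(c['R']@np.array(X,float)+c['t']); return p[:2]/p[2]
def tri(c1,p1,c2,p2):
    o1,d1=ray(c1,*p1);o2,d2=ray(c2,*p2)
    s=np.linalg.lstsq(np.stack([d1,-d2],1),o2-o1,rcond=None)[0]
    a=o1+d1*s[0];b=o2+d2*s[1]; return (a+b)/2,np.linalg.norm(a-b)
E
python3 - <<'E'
from h import *
print(ctrl.sense(), ctrl.grasp_offset)
for n in ['scene','side','wrist']:
    c=snap(n,n+'0'); print(n,-c['R'].T@c['t'],c['R'][2])
E
```

```text
{'time_s': 0.0, 'joints': array([-1.33339826e+00,  3.13495264e-01,  1.49848619e+00, -4.54988783e-07,
        1.33097096e+00, -2.23376097e-01]), 'dq': array([-0.0003381 , -0.00033915, -0.00133988, -0.00078203,  0.00131967,
        0.0015642 ]), 'tau': array([-1.18732933e-03, -4.12271404e+01, -2.59743083e+01, -3.03975366e-04,
        4.17719653e-03, -2.00591893e-05]), 'eef_pos': array([ 233.36188543, -469.93602016,  196.89345769]), 'ee_rot': array([-6.79857703e-04,  9.73577839e-01,  2.28354394e-01, -4.98750166e-06]), 'force': array([-0.03657776, -0.0535426 , -0.52772195]), 'wrist_torque': array([ 0.01385915,  0.02873136, -0.02543325]), 'grip_width': 0.9999534062118688} -18.700000000000003
scene [1041.60514707 -626.30753332  887.83344526] [-0.41899832  0.56133126 -0.71368595]
side [ 387.65852445 -784.13140493  737.31789671] [ 0.18083606  0.76535451 -0.61768179]
wrist [ 306.38188839 -433.98219578  372.76186473] [-0.28949139 -0.14297426 -0.94644234]
```

View pics/scene0.png

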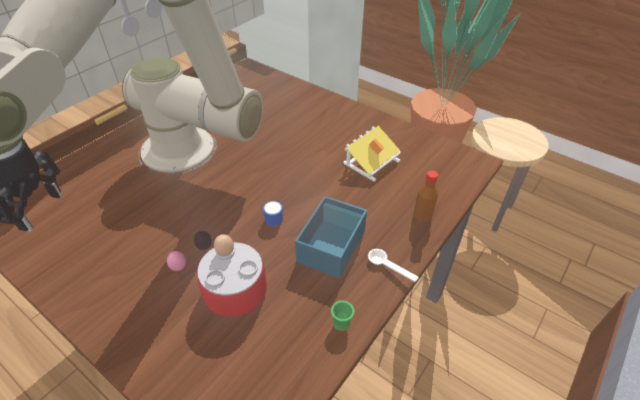

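View pics/side0.png

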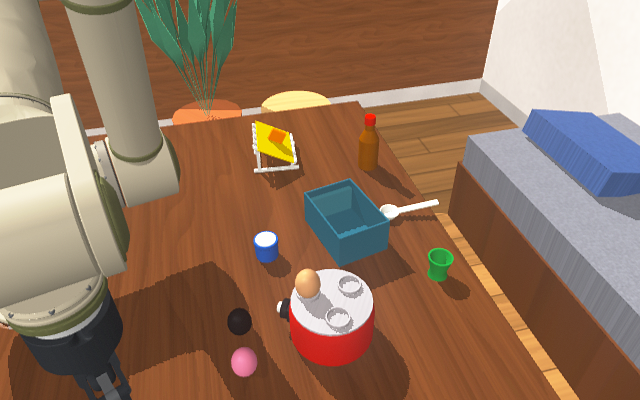

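View pics/wrist0.png

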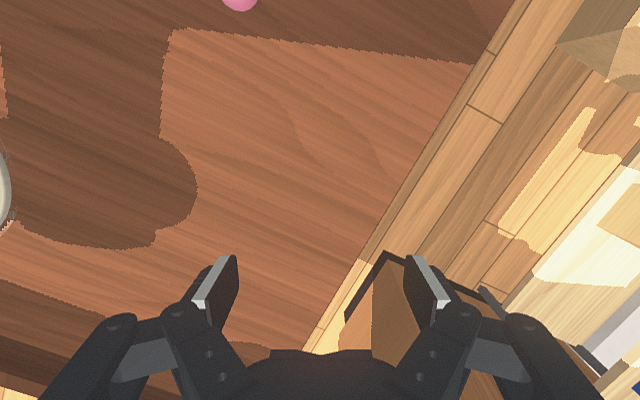

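Three things are egg-shaped: brown in the cooker (scene 224,245; side 308,283), black on the table (203,240), pink on the table (176,261). Only the brown one, standing in the cooker seat, fits the description. I'll confirm it in an enlarged crop.

```bash
python3 - <<'E'
from h import *
a=cv2.imread('pics/scene0.png');b=cv2.imread('pics/side0.png')
o=np.hstack([cv2.resize(a[220:320,160:290],(400,308),interpolation=cv2.INTER_CUBIC),cv2.resize(b[255:365,230:373],(400,308),interpolation=cv2.INTER_CUBIC)])
o2=np.hstack([cv2.resize(a[110:210,330:430],(290,290),interpolation=cv2.INTER_CUBIC),cv2.resize(b[100:200,220:320],(290,290),interpolation=cv2.INTER_CUBIC)])
o2=cv2.copyMakeBorder(o2,0,0,0,220,0)
cv2.imwrite('pics/crop0.png',np.vstack([o,o2]))
o=np.hstack([cv2.resize(a[190:280,280:380],(400,360),interpolation=cv2.INTER_CUBIC),cv2.resize(b[170:270,295:395],(400,400),interpolation=cv2.INTER_CUBIC)[:360]])
cv2.imwrite('pics/crop1.png',o)
E
```

```text
(no output)
```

View pics/crop0.png

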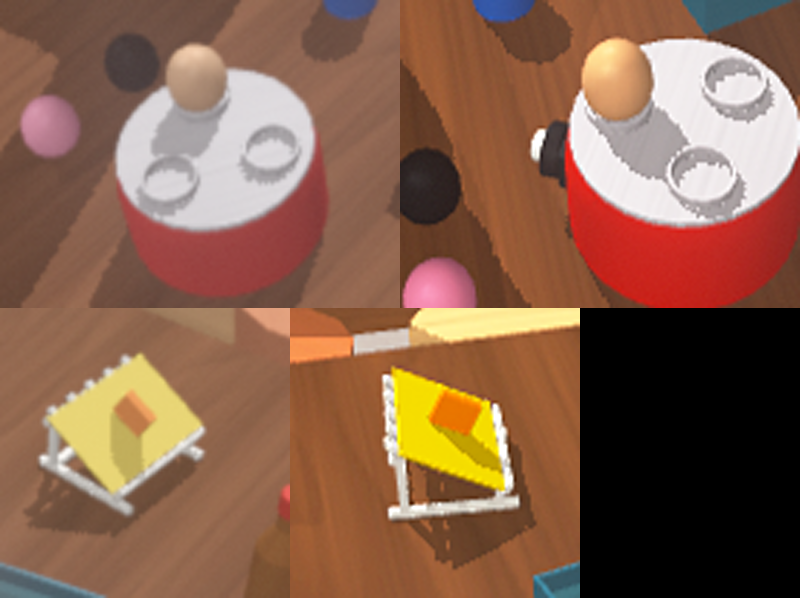

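View pics/crop1.png

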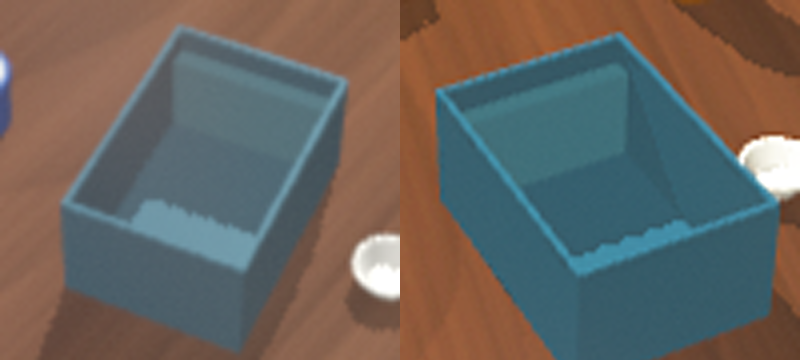

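The crop confirms it: the brown egg is the one in the cooker seat. Next come the measurements.

```bash
python3 - <<'E'
from h import *
np.set_printoptions(precision=1,suppress=True)
s=load('scene0');d=load('side0')
S=[(325,196.75),(366.5,210),(342,257),(296.25,241)]
D=[(304.5,193),(350,178.75),(389.25,221.25),(340,238.5)]
# corner matching: far-left... by z=80 intersection
A=np.array([onz(s,*p,80) for p in S]);B=np.array([onz(d,*p,80) for p in D])
print('box scene\n',A,'\nside\n',B, A.mean(0),B.mean(0))
for P in (A,B): print([round(np.linalg.norm(P[i]-P[(i+1)%4]),1) for i in range(4)],[round(np.degrees(np.arctan2(*(P[(i+1)%4]-P[i])[1::-1])),1) for i in range(4)])
def comp(c,lo,hi,box,n):
    h=cv2.cvtColor(c['frame'],cv2.COLOR_RGB2HSV); m=cv2.inRange(h,lo,hi); z=np.zeros_like(m);x0,y0,x1,y1=box;z[y0:y1,x0:x1]=m[y0:y1,x0:x1]
    k,l,st,ce=cv2.connectedComponentsWithStats(z); i=1+np.argmax(st[1:,4]); print(n,st[i],ce[i]); return (l==i).astype(np.uint8),ce[i]
for n,c,b in (('scene',s,(205,225,242,268)),('side',d,(290,262,325,305))):
    f=c['frame']; print(n,f[245,224] if n=='scene' else f[283,308])
m1,e1=comp(s,(5,70,120),(22,255,255),(212,232,236,256),'egg s')
m2,e2=comp(d,(5,90,120),(22,255,255),(292,266,324,300),'egg d')
for m,c in((m1,s),(m2,d)):
    cn=cv2.findContours(m,0,2)[0]; cn=max(cn,key=len); print(cv2.minAreaRect(cn),cv2.fitEllipse(cn))
print('egg',tri(s,e1,d,e2))
m1,e1=comp(s,(90,0,150),(180,70,255),(255,195,290,232),'lid s')
m2,e2=comp(d,(90,0,150),(180,70,255),(250,225,285,262),'lid d')
m1,e1b=comp(s,(105,120,40),(130,255,255),(255,195,290,232),'tub s')
print(s['frame'][209,272],d['frame'][240,266])
# divider
for n,c,b in(('s',s,(340,115,410,185)),('d',d,(245,115,305,170))):
    h=cv2.cvtColor(c['frame'],cv2.COLOR_RGB2HSV)
    m=cv2.inRange(h,(5,90,90),(35,255,255)); z=np.zeros_like(m); z[b[1]:b[3],b[0]:b[2]]=m[b[1]:b[3],b[0]:b[2]]
    cn=max(cv2.findContours(z,0,2)[0],key=cv2.contourArea); print(n,cv2.approxPolyDP(cn,4,True)[:,0].tolist(),cv2.contourArea(cn))
E
```

```text
box scene
 [[ 552.5   43.4   80. ]
 [ 664.4   68.6   80. ]
 [ 701.5  -91.2   80. ]
 [ 588.1 -117.7   80. ]] 
side
 [[ 553.1   40.5   80. ]
 [ 665.9   65.1   80. ]
 [ 700.5  -96.7   80. ]
 [ 588.6 -120.    80. ]] [626.6 -24.2  80. ] [627.  -27.8  80. ]
[np.float64(114.7), np.float64(164.0), np.float64(116.5), np.float64(164.9)] [np.float64(12.7), np.float64(-76.9), np.float64(-166.8), np.float64(102.5)]
[np.float64(115.5), np.float64(165.5), np.float64(114.3), np.float64(164.4)] [np.float64(12.3), np.float64(-77.9), np.float64(-168.2), np.float64(102.5)]
scene [178 145 122]
side [228 165 113]
egg s [212 232  24  24 392] [224.3 243. ]
egg d [292 266  32  32 780] [305.8 280. ]
((223.5, 243.5), (23.0, 23.0), 90.0) ((224.07366943359375, 242.79598999023438), (20.092382431030273, 24.75899314880371), 32.76596450805664)
((307.5, 281.5), (31.0, 31.0), 90.0) ((305.95074462890625, 277.4906311035156), (30.362394332885742, 39.02163314819336), 178.35789489746094)
egg (array([ 491.3, -248.1,  126. ]), np.float64(0.6345254926215915))
lid s [264 201  18  13  57] [272.3 206.2]
lid d [262 246   5   1   5] [264. 246.]
tub s [264 211  14  14  86] [270.  218.2]
[255 255 249] [255 255 253]
s [[340, 115], [340, 184], [409, 184], [409, 115]] 4761.0
d [[245, 116], [245, 169], [257, 167], [252, 122], [261, 167], [293, 162], [291, 132], [297, 169], [304, 169], [304, 115]] 2671.5
```

```bash
python3 - <<'E'
from h import *
np.set_printoptions(precision=1,suppress=True)
s=load('scene0');d=load('side0')
for c,p in((s,[(350,120),(360,150),(376,145),(380,165),(224,245),(240,230),(228,235)]),(d,[(250,150),(265,130),(275,135),(280,150),(308,283),(290,265)])):
    h=cv2.cvtColor(c['frame'],cv2.COLOR_RGB2HSV); print([(q,h[q[1],q[0]].tolist()) for q in p])
def comp(c,lo,hi,box,n):
    h=cv2.cvtColor(c['frame'],cv2.COLOR_RGB2HSV); m=cv2.inRange(h,lo,hi); z=np.zeros_like(m);x0,y0,x1,y1=box;z[y0:y1,x0:x1]=m[y0:y1,x0:x1]
    k,l,st,ce=cv2.connectedComponentsWithStats(z); i=1+np.argmax(st[1:,4]); print(n,st[i],ce[i]); return (l==i).astype(np.uint8),ce[i]
_,a=comp(s,(0,0,190),(180,60,255),(255,195,290,232),'lid s')
_,b=comp(d,(0,0,190),(180,60,255),(250,225,285,262),'lid d')
print('lid tri',tri(s,a,d,b),onz(s,*a,46),onz(d,*b,46))
_,a=comp(s,(8,60,150),(25,140,255),(205,225,242,268),'egg s')
_,b=comp(d,(5,60,170),(25,200,255),(285,255,330,305),'egg d')
print(tri(s,a,d,b), tri(s,(224,245.3),d,(307.4,283)))
print(onz(s,224,245.3,122),onz(d,307.4,283,122))
for c,bx,lo in((s,(335,110,410,190),(19,90,90)),(d,(240,110,305,175),(19,150,100))):
    m,_=comp(c,lo,(34,255,255),bx,'div')
    cn=max(cv2.findContours(m,0,2)[0],key=cv2.contourArea);cn=cv2.convexHull(cn); print(cv2.approxPolyDP(cn,4,True)[:,0].tolist())
E
```

```text
[((350, 120), [11, 117, 151]), ((360, 150), [25, 125, 233]), ((376, 145), [13, 159, 191]), ((380, 165), [23, 54, 218]), ((224, 245), [12, 80, 178]), ((240, 230), [9, 106, 140]), ((228, 235), [11, 93, 175])]
[((250, 150), [12, 173, 152]), ((265, 130), [27, 255, 245]), ((275, 135), [15, 255, 234]), ((280, 150), [26, 255, 240]), ((308, 283), [14, 129, 228]), ((290, 265), [10, 138, 109])]
lid s [264 201  17  13 173] [272.2 207.2]
lid d [255 232  21  15 244] [265.1 238.7]
lid tri (array([447.6, -48.1,  49. ]), np.float64(2.131609421041866)) [444.6 -44.8  46. ] [448.1 -46.3  46. ]
egg s [214 234  20  22 339] [223.4 244.3]
egg d [294 268  24  30 552] [306.1 282.5]
(array([ 490.9, -251.1,  123.7]), np.float64(1.4968105172380424)) (array([ 493. , -251.5,  122.2]), np.float64(1.2957152122627777))
[ 492.3 -250.7  122. ] [ 493.1 -252.2  122. ]
div [ 347  125   53   49 1209] [372.4 149.5]
[[378, 125], [399, 150], [368, 173], [347, 147]]
div [255 120  39  43 904] [272.9 142.9]
[[255, 120], [288, 132], [293, 162], [257, 150]]
```

```bash
python3 - <<'E'
from h import *
np.set_printoptions(precision=1,suppress=True)
s=load('scene0');d=load('side0')
def sub(c,bx,lo):
    h=cv2.cvtColor(cv2.resize(c['frame'],None,fx=4,fy=4,interpolation=cv2.INTER_CUBIC),cv2.COLOR_RGB2HSV); m=cv2.inRange(h,lo,(34,255,255)); z=np.zeros_like(m);x0,y0,x1,y1=[4*q for q in bx];z[y0:y1,x0:x1]=m[y0:y1,x0:x1]
    cn=max(cv2.findContours(z,0,2)[0],key=cv2.contourArea);return cv2.approxPolyDP(cv2.convexHull(cn),12,True)[:,0]/4-0.375
P=sub(s,(335,110,410,190),(19,90,90));Q=sub(d,(240,110,305,175),(19,150,100));print(P,Q)
def pick(A):
    return [min(A,key=lambda p:np.hypot(*(p-q))) for q in A]
ps=[np.array(p) for p in[(378,125),(347,147),(368,173),(399,150)]];qs=[np.array(p) for p in[(255,120),(257,150),(293,162),(288,132)]]
X=[]
for p,q in zip(ps,qs):
    p=min(P,key=lambda t:np.hypot(*(t-p)));q=min(Q,key=lambda t:np.hypot(*(t-q)))
    x,e=tri(s,p,d,q);print(x,e);X.append(x)
X=np.array(X);print('c',X.mean(0),[round(np.linalg.norm(X[i]-X[(i+1)%4]),1) for i in range(4)])
u=X[2]+X[3]-X[0]-X[1];v=X[0]+X[3]-X[1]-X[2];n=np.cross(u,v);print('x',u/np.linalg.norm(u),'y',v/np.linalg.norm(v),'n',n/np.linalg.norm(n))
# cooker deck
E
```

```text
[[378.4 125.1]
 [399.1 149.9]
 [367.6 173.1]
 [346.1 147.1]] [[254.9 119.9]
 [288.4 131.6]
 [293.1 162.4]
 [257.1 150.1]]
[493.2 399.5  78.5] 1.2204839579564106
[476.8 248.   77.6] 2.8824710180255053
[564.6 234.3  33.3] 2.48543846396512
[582.6 384.1  34.9] 0.14597230269075
c [529.3 316.5  56.1] [np.float64(152.4), np.float64(99.4), np.float64(150.9), np.float64(100.7)]
x [ 0.9 -0.1 -0.4] y [0.1 1.  0. ] n [ 0.4 -0.1  0.9]
```

```bash
cat >> h.py <<'E'
from scipy.spatial.transform import Rotation as Ro
np.set_printoptions(precision=3,suppress=True)
def cur():
    s=ctrl.sense();q=s['ee_rot'];return s,np.array(s['eef_pos']),Ro.from_quat([q[1],q[2],q[3],q[0]])
def down(yaw_y):  # tool down with tool y axis at world yaw (deg)
    a=np.radians(yaw_y);y=np.array([np.cos(a),np.sin(a),0]);z=np.array([0,0,-1.]);return Ro.from_matrix(np.stack([np.cross(y,z),y,z],1))
def go(pos,R):
    s,p,R0=cur();print('t',round(s['time_s'],2),'pos',p,'yaw',np.degrees(np.arctan2(*R0.as_matrix()[1::-1,1])),'zt',R0.as_matrix()[:,2],'F',s['force'],'g',s['grip_width'])
    print('turn',(R0.inv()*R).as_rotvec(),'shift cm',R0.inv().apply(np.array(pos)-p)/10)
E
python3 -c "
from h import *
go([492.8,-251.3,200],down(-77.6))"
```

```text
t 0.15 pos [ 233.363 -470.03   197.056] yaw -63.60064504304661 zt [-0.     0.001 -1.   ] F [-0.774  0.588  0.531] g 0.9965278174090411
turn [-0.001 -0.     0.244] shift cm [32.964 -8.057 -0.28 ]
```

Request:
{"name": "move_arm", "arguments": {
  "series": [
    [0,0,0.08,6.6,-1.6,0,1],
    [0,0,0.16,10,-2.5,0,1],
    [0,0,0.244,14,-3.4,0,1],
    [0,0,0.244,18,-4.4,0,1],
    [0,0,0.244,20,-4.9,-0.3,1]
  ]
}}

```text
time_s: 0.57
eef_pos: [391.9, -335.3, 199.7]
ee_rot: [-0.001, 0.994, 0.108, -0.0]
force: [-0.1, -0.7, -0.7]
grip_width: 0.995
```

```bash
python3 -c "
from h import *
go([492.8,-251.3,200],down(-77.6))"
```

```text
t 0.57 pos [ 391.855 -335.275  199.676] yaw -77.6062581374287 zt [-0.001  0.002 -1.   ] F [-0.127 -0.681 -0.721] g 0.995349914788208
turn [-0.002  0.    -0.   ] shift cm [11.662 -6.035 -0.025]
```

Request:
{"name": "move_arm", "arguments": {
  "series": [
    [0,0,0,4,-2,0,1],
    [0,0,0,8,-4.1,0,1],
    [0,0,0,11.66,-6.03,0,1],
    [0,0,0,11.66,-6.03,0,1]
  ]
}}

```text
time_s: 0.9
eef_pos: [496.0, -247.2, 199.4]
ee_rot: [-0.002, 0.994, 0.11, 0.0]
force: [-0.7, -0.6, 0.7]
grip_width: 1.001
```

```bash
python3 - <<'E'
from h import *
snap('wrist','w1');snap('side','s1');snap('scene','sc1')
go([492.8,-251.3,105],down(-77.6))
E
```

```text
t 1.05 pos [ 492.737 -251.112  199.36 ] yaw -77.52264257481491 zt [-0.002  0.002 -1.   ] F [-0.449 -0.123 -0.099] g 1.000462443233303
turn [-0.002  0.001  0.001] shift cm [0.013 0.043 9.436]
```

View pics/w1.png

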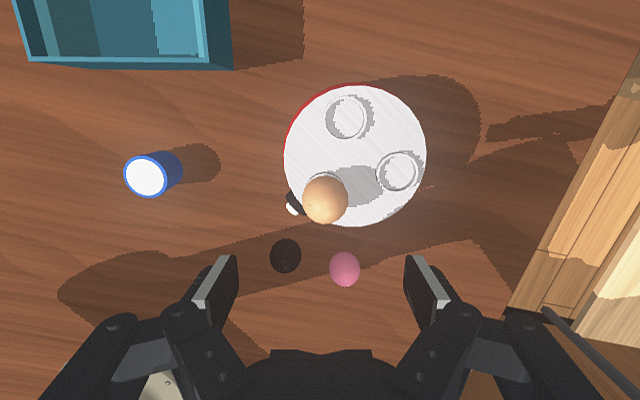

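View pics/s1.png

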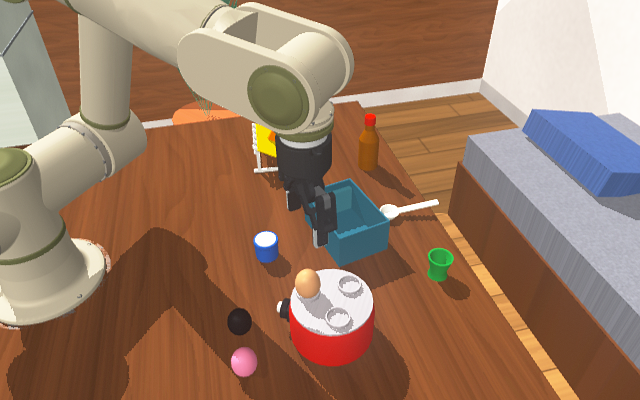

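The wrist view shows the egg at (325,201), centred between the jaws. The side view shows the fingers above it. I'll check the position with the wrist ray.

```bash
python3 - <<'E'
from h import *
c=load('w1');s=load('scene0');d=load('side0')
print(onz(c,325,201,122),tri(c,(325,201),d,(307.4,283)))
print('tub lid',onz(c,147,176,46))
E
```

```text
[ 489.196 -253.236  122.   ] (array([ 491.486, -253.606,  124.783]), np.float64(2.856482968341624))
tub lid [447.658 -50.291  46.   ]
```

Request:
{"name": "move_arm", "arguments": {
  "series": [
    [0,0,0,0.05,0.1,3,1],
    [0,0,0,0.05,0.1,6,1],
    [0,0,0,0.05,0.1,8.4,1],
    [0,0,0,0.05,0.1,9.4,1],
    [0,0,0,0.05,0.1,9.4,1]
  ]
}}

```text
time_s: 1.47
eef_pos: [491.5, -252.2, 103.5]
ee_rot: [-0.003, 0.994, 0.108, -0.002]
force: [-0.1, 0.5, -0.7]
grip_width: 1.004
```

Request:
{"name": "move_arm", "arguments": {
  "series": [
    [0,0,0,0,0,0,0.6],
    [0,0,0,0,0,0,0.4],
    [0,0,0,0,0,0,0.2],
    [0,0,0,0,0,0,0.2],
    [0,0,0,0,0,0,0.2]
  ],
  "grip_force": 25
}}

```text
time_s: 1.88
eef_pos: [492.3, -252.7, 105.4]
ee_rot: [-0.002, 0.994, 0.108, -0.001]
force: [1.1, 1.3, 15.8]
grip_width: 0.357
```

```bash
python3 - <<'E'
from h import *
snap('wrist','w2');snap('side','s2')
go([492.8,-251.3,200],down(-77.6))
E
```

```text
t 1.98 pos [ 493.039 -253.313  106.507] yaw -77.61941473844152 zt [-0.     0.001 -1.   ] F [ 0.201  1.331 17.162] g 0.330347628333806
turn [-0.001  0.    -0.   ] shift cm [ 0.019 -0.21  -9.349]
```

View pics/w2.png

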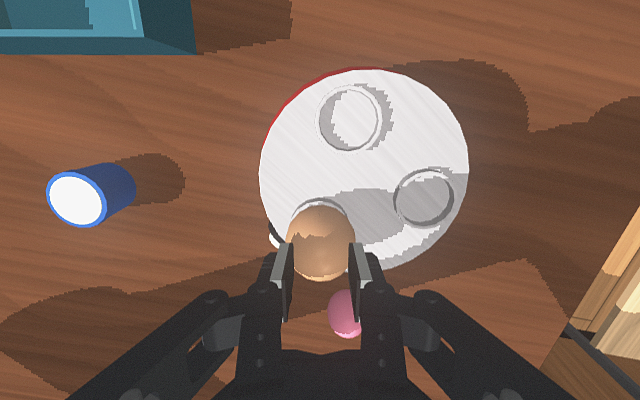

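```bash
python3 - <<'E'
from h import *
c=load('w2');s,p,R=cur();d=load('s2')
m=R.as_matrix()
for nm,q in (('tcp',p),('grasp',p-18.7*m[:,2]),('eggtop',[492,-252,149]),('eggc',[492,-252,122])): print(nm,q,proj(c,q),proj(d,q))
a=cv2.imread('pics/s2.png');cv2.imwrite('pics/s2c.png',cv2.resize(a[200:350,240:400],(800,600)[::1],interpolation=cv2.INTER_CUBIC)[:600])
E
```

```text
tcp [ 493.039 -253.313  106.507] [320.976 228.519] [307.763 289.656]
grasp [ 493.045 -253.328  125.207] [320.954 241.794] [307.459 282.234]
eggtop [492, -252, 149] [317.961 264.403] [306.252 272.004]
eggc [492, -252, 122] [318.465 240.412] [306.727 283.058]
```

View pics/s2c.png

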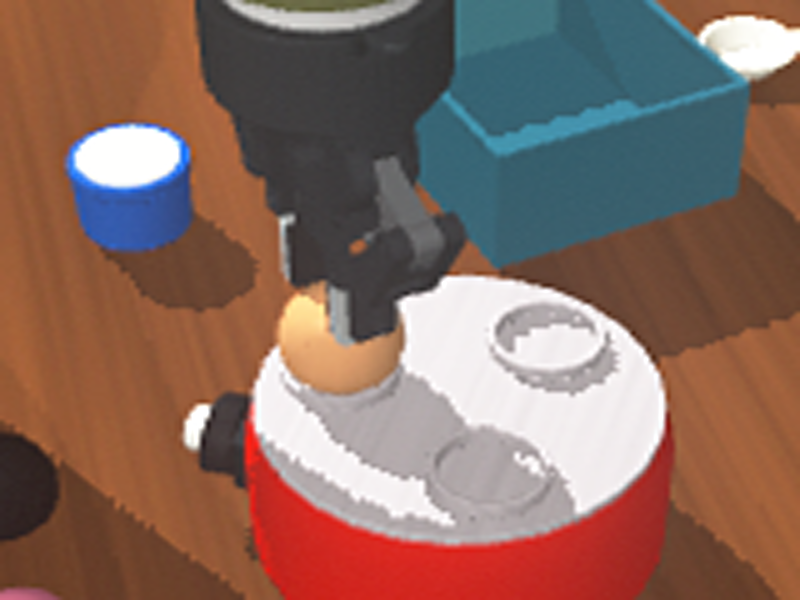

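The jaws closed on the egg's upper cap: opening 0.33 is about 28 mm, and there is a 17 N push upward. I'll open, go lower and grip again.

Request:
{"name": "move_arm", "arguments": {
  "series": [
    [0,0,0,0,0,0,0.6],
    [0,0,0,0,0,0,0.85],
    [0,0,0,0,0,0,0.85],
    [0,0,0,0,0,0,0.85]
  ]
}}

```text
time_s: 2.32
eef_pos: [492.9, -253.2, 106.4]
ee_rot: [-0.001, 0.994, 0.108, -0.0]
force: [0.8, -0.0, -0.4]
grip_width: 0.85
```

```bash
python3 - <<'E'
from h import *
snap('wrist','w3');snap('scene','s3')
go([492.,-251.8,98],down(-77.6))
a=cv2.imread('pics/w3.png')[150:350,220:420];b=cv2.imread('pics/s3.png')[215:315,165:265]
cv2.imwrite('pics/w3c.png',np.hstack([cv2.resize(x,(400,400)) for x in(a,b)]))
E
```

```text
t 2.42 pos [ 492.905 -253.196  106.256] yaw -77.61916733199811 zt [-0.001  0.001 -1.   ] F [0.163 0.287 0.794] g 0.8479831726853799
turn [-0.001  0.    -0.   ] shift cm [-0.058 -0.155  0.826]
```

View pics/w3c.png

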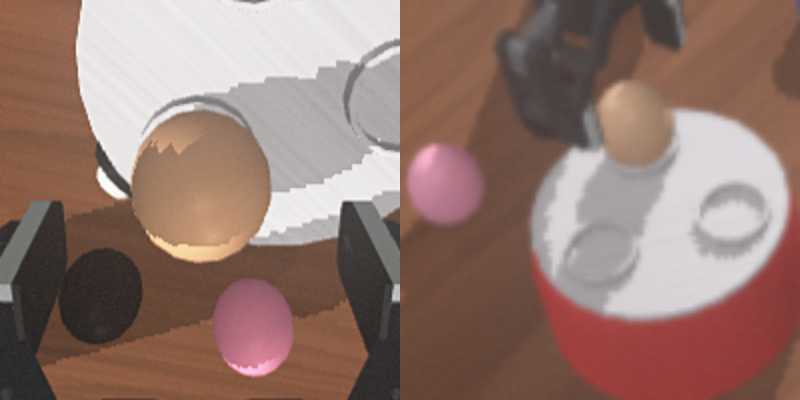

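Request:
{"name": "move_arm", "arguments": {
  "series": [
    [0,0,0,-0.05,-0.1,0.4,0.85],
    [0,0,0,-0.05,-0.1,0.83,0.85],
    [0,0,0,-0.05,-0.1,0.83,0.7],
    [0,0,0,-0.05,-0.1,0.83,0.6],
    [0,0,0,-0.05,-0.1,0.83,0.6]
  ]
}}

```text
time_s: 2.83
eef_pos: [492.2, -252.3, 97.9]
ee_rot: [-0.001, 0.994, 0.108, -0.0]
force: [0.6, 0.8, -0.4]
grip_width: 0.6
```

Request:
{"name": "move_arm", "arguments": {
  "series": [
    [0,0,0,0,0,0,0.5],
    [0,0,0,0,0,0,0.4],
    [0,0,0,0,0,0,0.4]
  ],
  "grip_force": 20
}}

```text
time_s: 3.08
eef_pos: [492.2, -252.2, 98.1]
ee_rot: [-0.001, 0.994, 0.108, -0.0]
force: [-0.3, 1.5, 1.4]
grip_width: 0.451
```

```bash
python3 - <<'E'
from h import *
snap('wrist','w4');snap('side','s4')
go([492.,-251.8,98],down(-77.6))
a=cv2.imread('pics/w4.png')[150:350,220:420];b=cv2.imread('pics/s4.png')[230:330,255:355]
cv2.imwrite('pics/w4c.png',np.hstack([cv2.resize(x,(400,400)) for x in(a,b)]))
E
```

```text
t 3.18 pos [ 492.245 -252.174   98.047] yaw -77.61827259168713 zt [-0.001  0.002 -1.   ] F [-0.017  1.848  2.598] g 0.4545783162806635
turn [-0.002  0.    -0.   ] shift cm [-0.016 -0.042  0.005]
```

View pics/w4c.png

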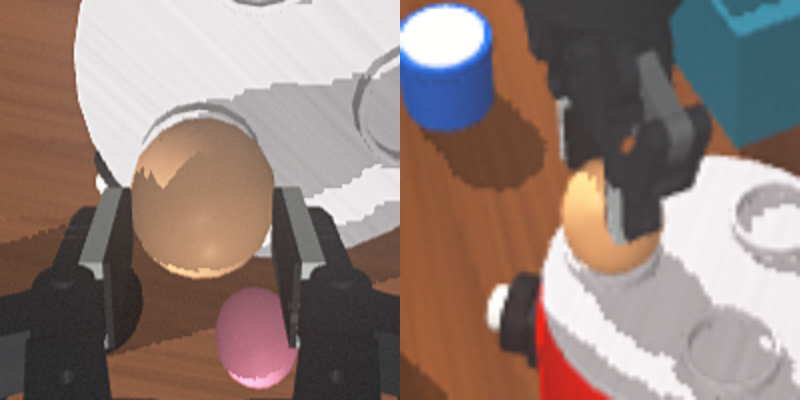

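```bash
python3 - <<'E'
from h import *
d=load('s4')
for z in (98,103,108,113): print(z,[proj(d,[492.2+.215*k,-252.2-.977*k,z]) for k in(21,)])
E
```

```text
98 [array([312.658, 301.271])]
103 [array([312.595, 299.328])]
108 [array([312.531, 297.37 ])]
113 [array([312.466, 295.397])]
```

The side view puts the fingertips around z≈120, so they are well behind the nominal TCP at this opening and still too high on the egg. I'll open slightly and go lower while watching the force.

Request:
{"name": "move_arm", "arguments": {
  "series": [
    [0,0,0,0,0,0,0.65],
    [0,0,0,0,0,0,0.65],
    [0,0,0,0,0,0.5,0.65],
    [0,0,0,0,0,0.8,0.65],
    [0,0,0,0,0,0.8,0.65]
  ]
}}

```text
time_s: 3.6
eef_pos: [491.8, -251.9, 89.0]
ee_rot: [-0.001, 0.994, 0.108, -0.001]
force: [-0.3, 0.4, -0.9]
grip_width: 0.647
```

```bash
python3 - <<'E'
from h import *
snap('wrist','w5');snap('side','s5')
go([492.,-251.8,98],down(-77.6))
a=cv2.imread('pics/w5.png')[150:350,220:420];b=cv2.imread('pics/s5.png')[230:330,255:355]
cv2.imwrite('pics/w5c.png',np.hstack([cv2.resize(x,(400,400)) for x in(a,b)]))
E
```

```text
t 3.7 pos [ 492.104 -252.105   89.74 ] yaw -77.6199983323791 zt [-0.001  0.002 -1.   ] F [-0.362  0.381  0.883] g 0.6468296727641053
turn [-0.002  0.001 -0.   ] shift cm [-0.004 -0.034 -0.826]
```

View pics/w5c.png

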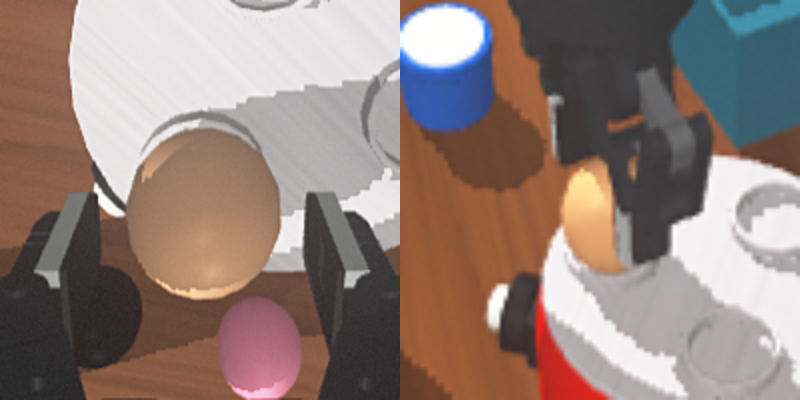

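Request:
{"name": "move_arm", "arguments": {
  "series": [
    [0,0,0,0,0,0.2,0.5],
    [0,0,0,0,0,0.2,0.4],
    [0,0,0,0,0,0.2,0.3],
    [0,0,0,0,0,0.2,0.3]
  ],
  "grip_force": 25
}}

```text
time_s: 4.03
eef_pos: [492.2, -252.2, 87.9]
ee_rot: [-0.001, 0.994, 0.108, -0.0]
force: [0.8, -0.7, 1.7]
grip_width: 0.489
```

```bash
python3 - <<'E'
from h import *
snap('wrist','w6');snap('side','s6')
go([492.,-251.8,98],down(-77.6))
a=cv2.imread('pics/w6.png')[150:350,220:420];b=cv2.imread('pics/s6.png')[230:330,255:355]
cv2.imwrite('pics/w6c.png',np.hstack([cv2.resize(x,(400,400)) for x in(a,b)]))
E
```

```text
t 4.13 pos [ 492.224 -252.199   87.915] yaw -77.61729295054494 zt [-0.001  0.002 -1.   ] F [-0.308 -0.01   2.378] g 0.4835608488790426
turn [-0.002  0.001 -0.   ] shift cm [-0.014 -0.045 -1.008]
```

View pics/w6c.png

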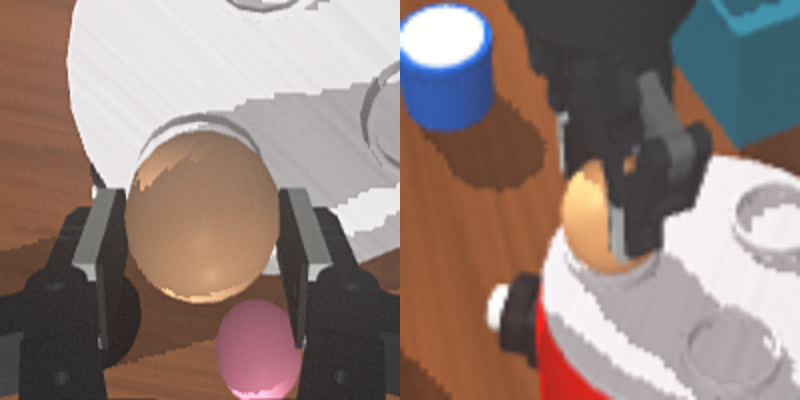

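Request:
{"name": "move_arm", "arguments": {
  "series": [
    [0,0,0,0,0,-0.5,0.3],
    [0,0,0,0,0,-1.5,0.3],
    [0,0,0,0,0,-3,0.3],
    [0,0,0,0,0,-4.5,0.3],
    [0,0,0,0,0,-6,0.3]
  ]
}}

```text
time_s: 4.55
eef_pos: [492.2, -252.2, 149.3]
ee_rot: [-0.001, 0.994, 0.108, -0.0]
force: [0.1, -0.2, -0.5]
grip_width: 0.483
```

```bash
python3 - <<'E'
from h import *
snap('wrist','w7');snap('side','s7')
go([626.8,-26,210],down(-77.6))
a=cv2.imread('pics/w7.png')[150:350,220:420];b=cv2.imread('pics/s7.png')[200:330,245:375]
cv2.imwrite('pics/w7c.png',np.hstack([cv2.resize(x,(400,400)) for x in(a,b)]))
E
```

```text
t 4.65 pos [ 493.236 -253.024  150.728] yaw -77.61464714999374 zt [ 0.003 -0.002 -1.   ] F [ 0.365 -1.758 -0.609] g 0.48223645789259684
turn [ 0.002 -0.003 -0.   ] shift cm [ 17.93  -19.297  -5.923]
```

View pics/w7c.png

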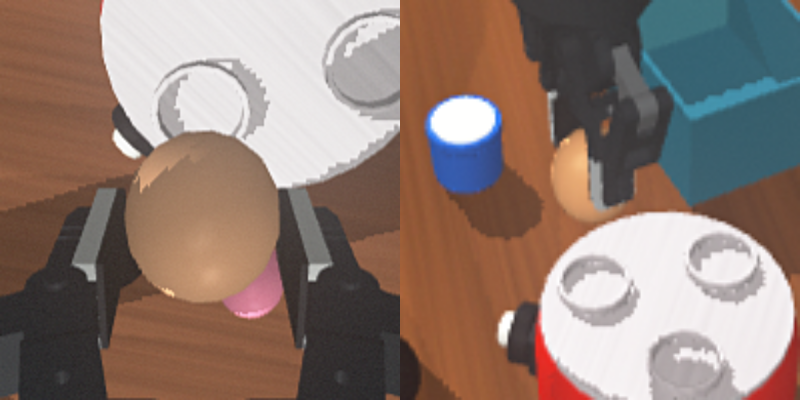

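The egg is lifted upright and firmly held (opening 0.48), and its seat is empty. Next, over to the box.

Request:
{"name": "move_arm", "arguments": {
  "series": [
    [0,0,0,2.7,-2.9,-0.5,0.3],
    [0,0,0,5.4,-5.8,-0.5,0.3],
    [0,0,0,8.1,-8.7,-0.5,0.3],
    [0,0,0,10.8,-11.6,-0.5,0.3],
    [0,0,0,13.2,-14.2,-0.5,0.3]
  ]
}}

```text
time_s: 5.07
eef_pos: [592.2, -83.7, 155.1]
ee_rot: [0.001, 0.994, 0.108, 0.001]
force: [0.2, -1.1, -0.4]
grip_width: 0.479
```

```bash
python3 - <<'E'
from h import *
go([626.8,-26,140],down(-77.6))
E
```

```text
t 5.07 pos [592.173 -83.678 155.117] yaw -77.59234982745961 zt [ 0.002 -0.001 -1.   ] F [ 0.197 -1.059 -0.368] g 0.4793613540145261
turn [ 0.001 -0.002  0.   ] shift cm [ 4.619 -4.891  1.513]
```

Request:
{"name": "move_arm", "arguments": {
  "series": [
    [0,0,0,2.3,-2.4,0,0.3],
    [0,0,0,4,-4.2,0,0.3],
    [0,0,0,4.62,-4.89,0,0.3],
    [0,0,0,4.62,-4.89,0,0.3],
    [0,0,0,4.62,-4.89,0,0.3]
  ]
}}

```text
time_s: 5.48
eef_pos: [626.3, -26.5, 154.5]
ee_rot: [0.001, 0.994, 0.108, 0.0]
force: [-0.7, -0.3, -0.6]
grip_width: 0.488
```

```bash
python3 - <<'E'
from h import *
snap('wrist','w8')
go([626.8,-26,1],down(-77.6))
E
```

```text
t 5.53 pos [626.239 -27.119 154.768] yaw -77.64176737506111 zt [ 0.001 -0.001 -1.   ] F [-0.007  0.054  0.011] g 0.4842731616558448
turn [ 0.001 -0.001 -0.001] shift cm [ 0.065 -0.12  15.377]
```

View pics/w8.png

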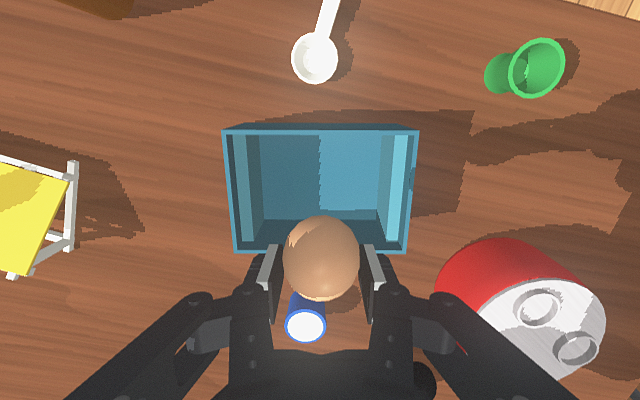

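```bash
python3 - <<'E'
from h import *
c=load('w8')
P=np.array([onz(c,u,v,80) for u,v in[(222.5,130),(419.5,130),(408.5,252),(234,250)]]);print(P,P.mean(0),[np.linalg.norm(P[i]-P[(i+1)%4]) for i in range(4)])
E
```

```text
[[ 663.901   65.695   80.   ]
 [ 699.583  -96.444   80.   ]
 [ 586.689 -123.401   80.   ]
 [ 552.579   42.439   80.   ]] [625.688 -27.928  80.   ] [np.float64(166.01854507148428), np.float64(116.06782278170463), np.float64(169.3118067935398), np.float64(113.72441103796307)]
```

Wrist, side and scene all agree: box centre ≈ (626.4,-26.7), yaw 12.4°. Lowering the egg.

Request:
{"name": "move_arm", "arguments": {
  "series": [
    [0,0,0,0,0,3,0.3],
    [0,0,0,0,0,6,0.3],
    [0,0,0,0,0,9,0.3],
    [0,0,0,0,0,11,0.3],
    [0,0,0,0,0,12,0.3]
  ]
}}

```text
time_s: 5.95
eef_pos: [624.4, -28.6, 32.0]
ee_rot: [0.0, 0.994, 0.107, -0.002]
force: [-0.5, -0.2, -0.4]
grip_width: 0.484
```

```bash
python3 - <<'E'
from h import *
go([626.4,-26.7,1],down(-77.6))
E
```

```text
t 5.95 pos [624.415 -28.607  31.95 ] yaw -77.75995575598645 zt [-0.003 -0.    -1.   ] F [-0.487 -0.169 -0.37 ] g 0.48416070894174534
turn [-0.     0.003 -0.003] shift cm [ 0.244 -0.143  3.094]
```

Request:
{"name": "move_arm", "arguments": {
  "series": [
    [0,0,0,0.2,-0.1,1.2,0.3],
    [0,0,0,0.2,-0.1,2,0.3],
    [0,0,0,0.2,-0.1,2.6,0.3],
    [0,0,0,0.2,-0.1,2.9,0.3],
    [0,0,0,0.2,-0.1,2.9,0.3]
  ]
}}

```text
time_s: 6.37
eef_pos: [626.1, -27.3, 2.9]
ee_rot: [0.0, 0.994, 0.107, -0.002]
force: [1.0, -0.0, -1.0]
grip_width: 0.486
```

```bash
python3 - <<'E'
from h import *
snap('side','s9');snap('wrist','w9')
go([626.4,-26.7,1],down(-77.6))
a=cv2.imread('pics/w9.png')[150:350,220:420];b=cv2.imread('pics/s9.png')[150:270,280:400]
cv2.imwrite('pics/w9c.png',np.hstack([cv2.resize(x,(400,400)) for x in(a,b)]))
E
```

```text
t 6.47 pos [626.503 -27.27    3.688] yaw -77.75344864671763 zt [-0.002 -0.001 -1.   ] F [ 0.553  0.324 -0.015] g 0.4833927731862436
turn [ 0.     0.002 -0.003] shift cm [ 0.003 -0.058  0.269]
```

View pics/w9c.png

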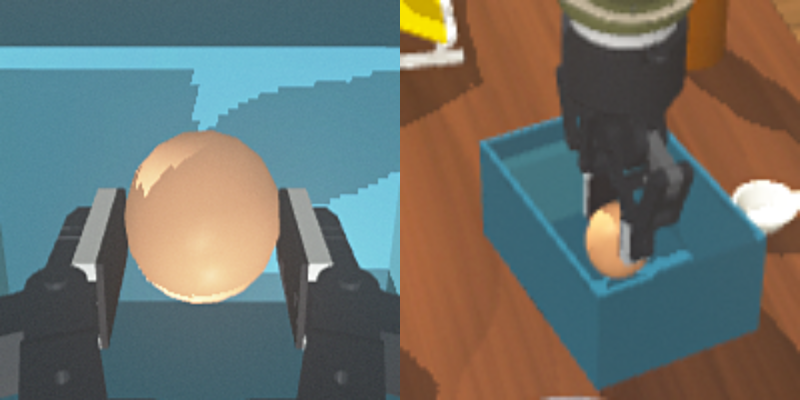

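Request:
{"name": "move_arm", "arguments": {
  "series": [
    [0,0,0,0,0,0.2,0.3],
    [0,0,0,0,0,0.4,0.3],
    [0,0,0,0,0,0.45,0.3]
  ]
}}

```text
time_s: 6.72
eef_pos: [626.5, -27.3, -0.8]
ee_rot: [0.0, 0.994, 0.107, -0.001]
force: [1.2, 0.1, -1.9]
grip_width: 0.485
```

Request:
{"name": "move_arm", "arguments": {
  "series": [
    [0,0,0,0,0,0,0.5],
    [0,0,0,0,0,0,0.55],
    [0,0,0,0,0,0,0.65],
    [0,0,0,0,0,0,0.65],
    [0,0,0,0,0,0,0.65]
  ]
}}

```text
time_s: 7.13
eef_pos: [626.6, -27.3, -0.7]
ee_rot: [0.0, 0.994, 0.107, -0.001]
force: [0.7, -0.4, 0.2]
grip_width: 0.653
```

Request:
{"name": "move_arm", "arguments": {
  "series": [
    [0,0,0,0,0,-1,0.7],
    [0,0,0,0,0,-4,0.7],
    [0,0,0,0,0,-8,0.7],
    [0,0,0,0,0,-12,0.7],
    [0,0,0,0,0,-15,0.7]
  ]
}}

```text
time_s: 7.55
eef_pos: [627.4, -27.2, 153.8]
ee_rot: [0.001, 0.994, 0.107, 0.001]
force: [0.9, -0.3, 0.0]
grip_width: 0.7
```

```bash
python3 - <<'E'
from h import *
snap('side','s10');snap('wrist','w10')
go([540,300,250],down(82))
a=cv2.imread('pics/w10.png')[100:400,200:500];b=cv2.imread('pics/s10.png')[150:270,280:400]
cv2.imwrite('pics/w10c.png',np.hstack([cv2.resize(x,(400,400)) for x in(a,b)]))
E
```

```text
t 7.65 pos [629.25  -27.583 156.16 ] yaw -77.73765516006613 zt [ 0.009 -0.003 -1.   ] F [ 0.141  0.03  -0.558] g 0.7004748969408665
turn [ 0.013  0.005 -2.788] shift cm [ -1.685 -33.857  -9.575]
```

View pics/w10c.png

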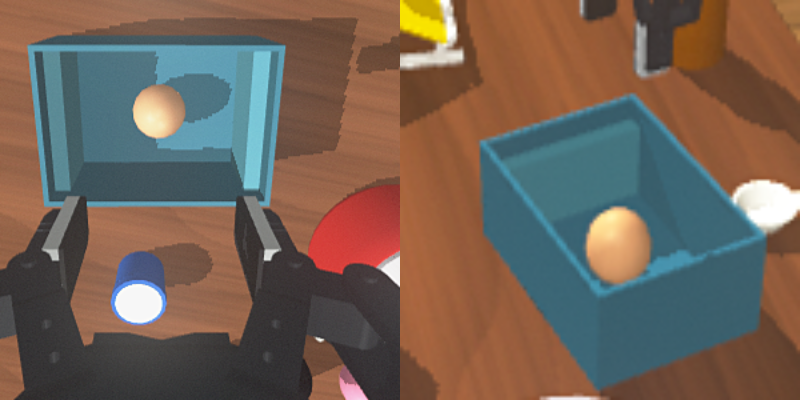

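The egg stands upright mid-box and intact, at wrist-crop (158,110). Before the divider I'll work out the bystander positions for path clearance.

```bash
python3 - <<'E'
from h import *
s=load('scene0');d=load('side0')
print('soy base',onz(s,424,219,0),onz(d,368,167,0),'top',tri(s,(432,175),d,(370,118)))
print('cup',onz(s,343,311,50),'spoon',onz(s,377,257,0),onz(s,415,278,0))
psi=np.radians(-7.5);th=.489
n=np.array([np.sin(th)*np.cos(psi),np.sin(th)*np.sin(psi),np.cos(th)])
py=np.array([-np.sin(psi),np.cos(psi),0]);R=Ro.from_matrix(np.stack([np.cross(-py,-n),-py,-n],1))
T=np.array([529.3,316.5,55])
print(n,T+n*82);go(T+n*82,R)
# fin centroid top check in both views
for h in (0,16,32): print(h,proj(s,T+n*h),proj(d,T+n*h))
h=cv2.cvtColor(s['frame'],cv2.COLOR_RGB2HSV);m=cv2.inRange(h,(8,130,120),(17,255,255))
z=np.zeros_like(m);z[135:165,360:392]=m[135:165,360:392];print('fin s',cv2.minAreaRect(cv2.findNonZero(z)))
h=cv2.cvtColor(d['frame'],cv2.COLOR_RGB2HSV);m=cv2.inRange(h,(8,200,190),(20,255,255))
z=np.zeros_like(m);z[120:150,262:292]=m[120:150,262:292];print('fin d',cv2.minAreaRect(cv2.findNonZero(z)))
E
```

```text
soy base [770.094 203.777   0.   ] [761.402 206.429   0.   ] top (array([760.195, 212.085, 146.296]), np.float64(2.9659108458272083))
cup [ 774.803 -189.296   50.   ] spoon [737.846  15.175   0.   ] [845.04   16.414   0.   ]
[ 0.466 -0.061  0.883] [567.489 311.472 127.39 ]
t 7.65 pos [629.25  -27.583 156.16 ] yaw -77.73765516006613 zt [ 0.009 -0.003 -1.   ] F [ 0.141  0.03  -0.558] g 0.7004748969408665
turn [ 0.088 -0.493  0.337] shift cm [  1.144 -34.458   2.707]
0 [373.162 148.971] [273.399 140.446]
16 [375.527 146.315] [275.844 135.706]
32 [377.94  143.604] [278.32  130.906]
fin s ((375.747802734375, 145.78318786621094), (12.511587142944336, 9.31313705444336), 48.8140754699707)
fin d ((272.2677001953125, 133.74362182617188), (24.110755920410156, 12.401338577270508), 25.20112419128418)
```

Request:
{"name": "move_arm", "arguments": {
  "series": [
    [0.018,-0.1,0.068,0.2,-3.5,-2,0.4],
    [0.036,-0.2,0.136,0.4,-7,-3,0.4],
    [0.054,-0.3,0.204,0.6,-10.5,-3,0.4],
    [0.07,-0.4,0.27,0.8,-14,-3,0.4],
    [0.088,-0.493,0.337,0.8,-17.5,-3,0.4]
  ]
}}

```text
time_s: 8.07
eef_pos: [599.1, 147.1, 185.6]
ee_rot: [-0.015, 0.968, -0.064, -0.244]
force: [0.7, 0.2, -0.8]
grip_width: 0.4
```

```bash
cat >> h.py <<'E'
psi=np.radians(-7.5);th=.489
n=np.array([np.sin(th)*np.cos(psi),np.sin(th)*np.sin(psi),np.cos(th)])
py=np.array([-np.sin(psi),np.cos(psi),0]);RD=Ro.from_matrix(np.stack([np.cross(-py,-n),-py,-n],1))
T=np.array([529.3,316.5,55])
E
python3 - <<'E'
from h import *
go(T+n*90,RD)
E
```

```text
t 8.07 pos [599.115 147.109 185.612] yaw -97.59842899776471 zt [-0.47   0.061 -0.881] F [ 0.685  0.202 -0.764] g 0.39992529433325985
turn [ 0.001  0.004 -0.002] shift cm [ -1.936 -15.884   6.816]
```

Request:
{"name": "move_arm", "arguments": {
  "series": [
    [0,0,0,-0.5,-4,0,0.4],
    [0,0,0,-1,-8,1,0.4],
    [0,0,0,-1.5,-12,3,0.4],
    [0,0,0,-1.9,-15.9,5,0.4],
    [0,0,0,-1.94,-15.9,6.2,0.4]
  ]
}}

```text
time_s: 8.48
eef_pos: [571.8, 316.5, 138.0]
ee_rot: [-0.015, 0.968, -0.062, -0.245]
force: [0.8, -0.3, -0.8]
grip_width: 0.404
```

```bash
python3 - <<'E'
from h import *
for k in('wrist','side','scene'): snap(k,k+'11')
go(T+n*60,RD)
a=cv2.imread('pics/wrist11.png')[100:400,150:550];b=cv2.imread('pics/side11.png')[60:180,220:380];c=cv2.imread('pics/scene11.png')[60:180,310:470]
cv2.imwrite('pics/c11.png',np.vstack([cv2.resize(a,(400,300)),np.hstack([cv2.resize(x,(400,300)) for x in(b,c)])[:,:400]]) if 0 else np.vstack([np.hstack([cv2.resize(b,(400,300),interpolation=2),cv2.resize(c,(400,300),interpolation=2)]),np.hstack([cv2.resize(a,(400,300)),np.zeros((300,400,3),np.uint8)])]))
E
```

```text
t 8.63 pos [573.374 310.85  139.279] yaw -97.53094822172078 zt [-0.472  0.06  -0.88 ] F [ 0.03  -0.045  0.075] g 0.3999448328543924
turn [ 0.003  0.007 -0.002] shift cm [0.059 0.006 3.527]
```

View pics/c11.png

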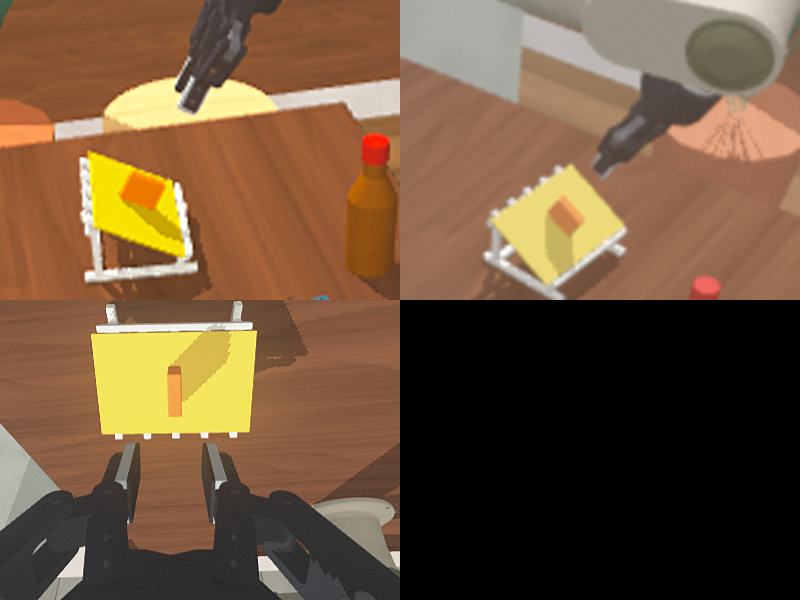

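```bash
python3 - <<'E'
from h import *
s=load('scene11');d=load('side11');_,p,R=cur();Rm=R.as_matrix()
x,e=tri(s,(390.8,129.2),d,(294.8,102));print(x,e,'tool frame',Rm.T@(x-p))
for y in(-17,0,17):
  for z in (-40,-30,-20,-10,0): print(y,z,proj(s,p+Rm@[0,y,z]).round(1),proj(d,p+Rm@[0,y,z]).round(1))
w=load('wrist11')
# wrist: fin top centre & plate corners
for h in(0,32): print(h,proj(w,T+n*h))
for a in(-51,51):
  for b in(-76,76): print(proj(w,T+(np.cross(py,n))*a+py*b))
a=cv2.imread('pics/side11.png')[80:120,270:320];b=cv2.imread('pics/scene11.png')[105:145,370:420]
cv2.imwrite('pics/c11b.png',np.hstack([cv2.resize(q,(400,320),interpolation=2) for q in(a,b)]))
E
```

```text
[589.322 293.245 169.58 ] 5.081026703657698 tool frame [  1.555  15.458 -35.229]
-17 -40 [398.7 122. ] [294.6  95.3]
-17 -30 [396.9 124. ] [292.9  98.6]
-17 -20 [395.1 125.9] [291.2 101.8]
-17 -10 [393.4 127.8] [289.5 105. ]
-17 0 [391.7 129.7] [287.9 108.1]
0 -40 [394.9 124.6] [295.1  98.3]
0 -30 [393.1 126.5] [293.3 101.6]
0 -20 [391.4 128.4] [291.6 104.8]
0 -10 [389.6 130.3] [290. 108.]
0 0 [388.  132.2] [288.3 111.2]
17 -40 [391.  127.1] [295.6 101.4]
17 -30 [389.2 129.1] [293.8 104.7]
17 -20 [387.5 131. ] [292.1 108. ]
17 -10 [385.8 132.9] [290.4 111.2]
17 0 [384.1 134.7] [288.7 114.4]
0 [324.911 186.443]
32 [325.56 197.32]
[398.997 234.399]
[249.918 234.266]
[409.282 132.642]
[241.195 132.254]
```

View pics/c11b.png

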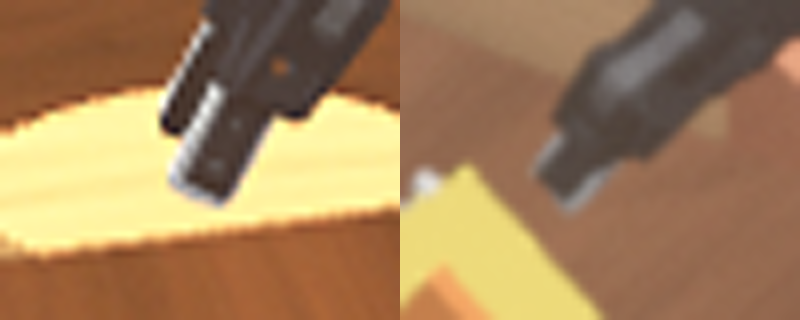

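View pics/wrist11.png

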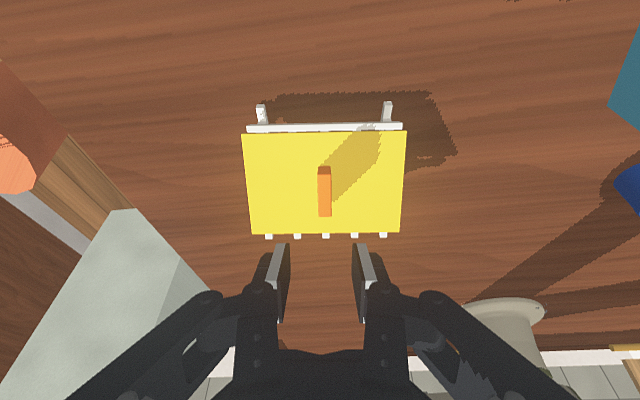

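The wrist view shows the plate and fin where predicted: fin near (325,190), corners within 3 px. The fingertips are about 27 mm behind the reported TCP, as with the egg. I'll descend along the plate normal in stages.

Request:
{"name": "move_arm", "arguments": {
  "series": [
    [0,0,0,0.06,0,3,0.35],
    [0,0,0,0.06,0,6,0.35],
    [0,0,0,0.06,0,8,0.35],
    [0,0,0,0.06,0,9,0.35],
    [0,0,0,0.06,0,9,0.35]
  ]
}}

```text
time_s: 9.05
eef_pos: [531.1, 314.6, 59.2]
ee_rot: [-0.014, 0.967, -0.065, -0.246]
force: [-0.2, -0.2, -0.7]
grip_width: 0.353
```

```bash
python3 - <<'E'
from h import *
for k in('wrist','side','scene'): snap(k,k+'12')
go(T-n*12,RD)
a=cv2.imread('pics/wrist12.png')[150:350,200:440];b=cv2.imread('pics/side12.png')[100:190,240:348];c=cv2.imread('pics/scene12.png')[100:190,330:438]
r=lambda x:cv2.resize(x,(360,300),interpolation=2)
cv2.imwrite('pics/c12.png',np.vstack([np.hstack([r(b),r(c)]),np.hstack([r(a),r(a)*0])]))
E
```

```text
t 9.2 pos [533.08  315.285  61.415] yaw -97.62249122098024 zt [-0.469  0.061 -0.881] F [ 0.807 -0.522  0.458] g 0.35293942828944064
turn [ 0.001  0.004 -0.003] shift cm [-0.036 -0.073  1.95 ]
```

View pics/c12.png

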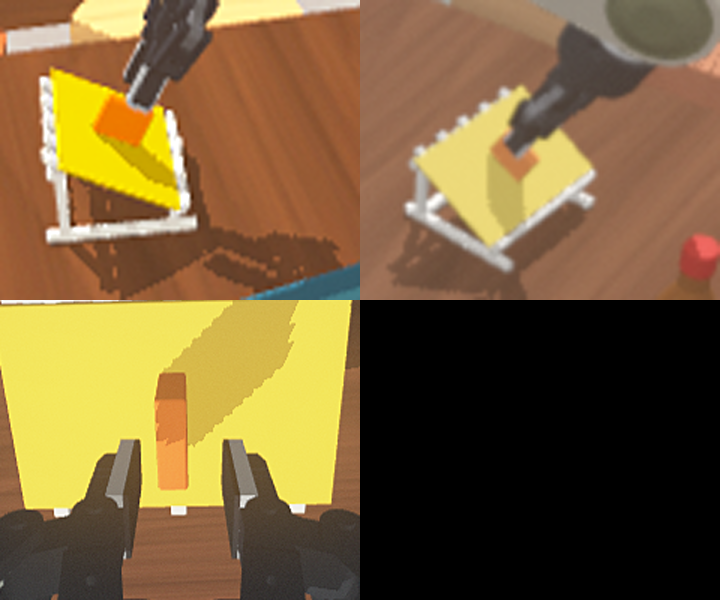

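```bash
python3 - <<'E'
from h import *
w=load('wrist12');px=np.cross(py,n);_,p,R=cur();m=R.as_matrix()
for h in(0,32):
  for a in(-20,20): print(h,a,(proj(w,T+n*h+px*a)-[200,150])*1.5)
for b in(-76,76): print('low',(proj(w,T+px*-51+py*b)-[200,150])*1.5)
for z in(-40,-30,-20,0): print(z,(proj(w,p+m@[0,0,z])-[200,150])*1.5,(proj(w,p+m@[0,10,z])-[200,150])*1.5)
E
```

```text
0 -20 [175.178 154.27 ]
0 20 [174.388  73.444]
32 -20 [174.447 195.354]
32 20 [173.447 102.67 ]
low [330.778 209.138]
low [ 20.484 210.89 ]
-40 [175.372 171.722] [204.114 171.65 ]
-30 [175.631 156.998] [202.687 156.932]
-20 [175.861 143.905] [201.419 143.844]
0 [176.252 121.635] [199.262 121.582]
```

Request:
{"name": "move_arm", "arguments": {
  "series": [
    [0,0,0,0.1,-0.18,0.8,0.35],
    [0,0,0,0.1,-0.18,1.6,0.35],
    [0,0,0,0.1,-0.18,2.3,0.35],
    [0,0,0,0.1,-0.18,2.3,0.35],
    [0,0,0,0.1,-0.18,2.3,0.35]
  ]
}}

```text
time_s: 9.62
eef_pos: [523.0, 318.4, 40.3]
ee_rot: [-0.015, 0.968, -0.065, -0.244]
force: [-0.3, -0.5, -0.2]
grip_width: 0.352
```

```bash
python3 - <<'E'
from h import *
for k in('wrist','side','scene'): snap(k,k+'13')
go(T-n*12,RD)
a=cv2.imread('pics/wrist13.png')[150:350,200:440];b=cv2.imread('pics/side13.png')[100:190,240:348];c=cv2.imread('pics/scene13.png')[100:190,330:438]
r=lambda x:cv2.resize(x,(360,300),interpolation=2)
cv2.imwrite('pics/c13.png',np.vstack([np.hstack([r(b),r(c)]),np.hstack([r(a),r(a)*0])]))
E
```

```text
t 9.77 pos [523.622 318.417  40.964] yaw -97.62058800703241 zt [-0.469  0.061 -0.881] F [ 0.828 -0.625 -0.854] g 0.3520196823275538
turn [ 0.001  0.003 -0.003] shift cm [-0.141  0.116 -0.315]
```

View pics/c13.png

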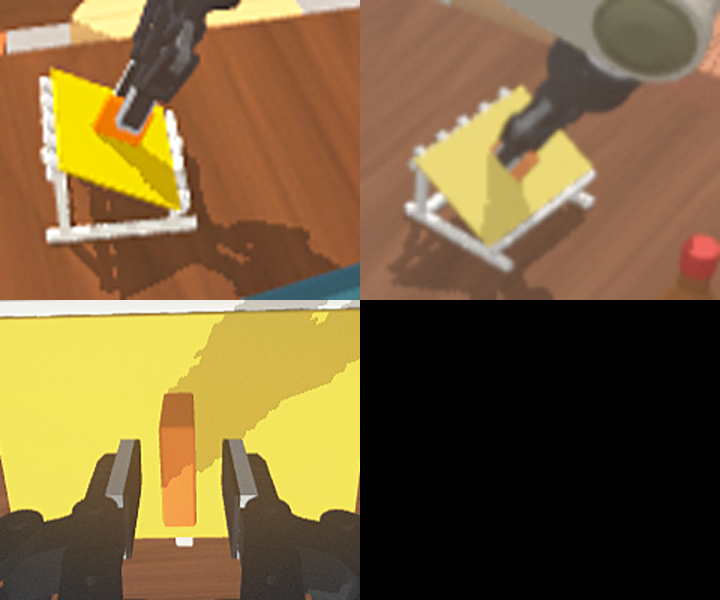

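Request:
{"name": "move_arm", "arguments": {
  "series": [
    [0,0,0,-0.05,-0.02,0.3,0.25],
    [0,0,0,-0.05,-0.02,0.3,0.1],
    [0,0,0,-0.05,-0.02,0.3,0],
    [0,0,0,-0.05,-0.02,0.3,0],
    [0,0,0,-0.05,-0.02,0.3,0]
  ],
  "grip_force": 60
}}

```text
time_s: 10.18
eef_pos: [521.9, 318.9, 38.7]
ee_rot: [-0.015, 0.968, -0.065, -0.243]
force: [1.1, 0.8, 0.6]
grip_width: 0.123
```

```bash
python3 - <<'E'
from h import *
for k in('wrist','side','scene'): snap(k,k+'14')
go(T-n*12,RD)
a=cv2.imread('pics/wrist14.png')[150:350,200:440];b=cv2.imread('pics/side14.png')[100:190,240:348];c=cv2.imread('pics/scene14.png')[100:190,330:438]
r=lambda x:cv2.resize(x,(360,300),interpolation=2)
cv2.imwrite('pics/c14.png',np.vstack([np.hstack([r(b),r(c)]),np.hstack([r(a),r(a)*0])]))
E
```

```text
t 10.33 pos [521.917 318.902  38.652] yaw -97.62309559870849 zt [-0.468  0.061 -0.881] F [1.065 0.542 0.024] g 0.11998016894627735
turn [ 0.     0.003 -0.003] shift cm [-0.096  0.142 -0.601]
```

View pics/c14.png

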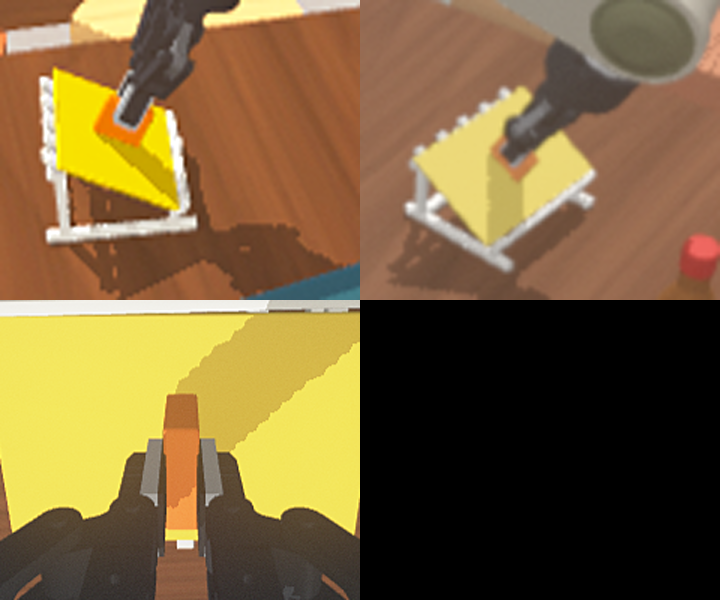

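Fin gripped (opening 0.12, about 10–12 mm). Lifting along the normal.

Request:
{"name": "move_arm", "arguments": {
  "series": [
    [0,0,0,0,0,0,0],
    [0,0,0,0,0,-1,0],
    [0,0,0,0,0,-3,0],
    [0,0,0,0,0,-6,0],
    [0,0,0,0,0,-9,0]
  ],
  "grip_force": 80
}}

```text
time_s: 10.75
eef_pos: [564.2, 313.2, 119.3]
ee_rot: [-0.015, 0.968, -0.065, -0.244]
force: [0.3, 0.1, -1.0]
grip_width: 0.115
```

```bash
python3 - <<'E'
from h import *
for k in('wrist','side'): snap(k,k+'15')
go([626.4,-26.7,190],down(-77.6))
a=cv2.imread('pics/wrist15.png')[100:400,120:520];b=cv2.imread('pics/side15.png')[60:180,220:380]
r=lambda x:cv2.resize(x,(400,300),interpolation=2)
cv2.imwrite('pics/c15.png',np.hstack([r(a),r(b)]))
E
```

```text
t 10.85 pos [567.169 313.067 122.467] yaw -97.69288731381398 zt [-0.461  0.064 -0.885] F [ 0.193 -0.041 -0.176] g 0.11361116237165189
turn [-0.086  0.479 -0.343] shift cm [  6.058  32.868 -10.866]
```

View pics/c15.png

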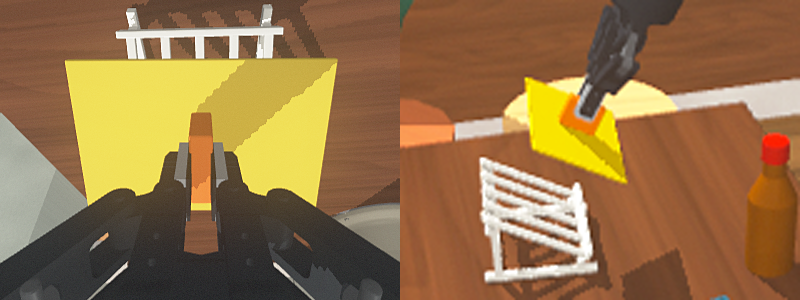

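Request:
{"name": "move_arm", "arguments": {
  "series": [
    [0,0,0,0.8,2,-3.5,0],
    [-0.02,0.11,-0.08,2,5,-6,0],
    [-0.04,0.23,-0.16,3,8.5,-8,0],
    [-0.06,0.34,-0.25,3.5,12,-9,0],
    [-0.086,0.479,-0.343,4,15.5,-10,0]
  ]
}}

```text
time_s: 11.27
eef_pos: [628.0, 146.5, 192.6]
ee_rot: [-0.002, 0.996, 0.083, -0.036]
force: [1.8, -0.7, -0.7]
grip_width: 0.116
```

```bash
python3 - <<'E'
from h import *
go([626.4,-26.7,170],down(-77.6))
E
```

```text
t 11.27 pos [628.012 146.484 192.605] yaw -80.50386386380872 zt [-0.073 -0.001 -0.997] F [ 1.83  -0.728 -0.67 ] g 0.11629384051484655
turn [-0.012  0.072 -0.05 ] shift cm [-2.858 17.078  2.292]
```

Request:
{"name": "move_arm", "arguments": {
  "series": [
    [-0.012,0.072,-0.05,-0.5,3.5,0,0],
    [-0.012,0.072,-0.05,-1.1,7,0,0],
    [-0.012,0.072,-0.05,-1.8,10.5,0.5,0],
    [-0.012,0.072,-0.05,-2.4,14,1,0],
    [-0.012,0.072,-0.05,-2.8,17,1,0]
  ]
}}

```text
time_s: 11.68
eef_pos: [626.5, -27.8, 181.7]
ee_rot: [-0.001, 0.994, 0.108, -0.001]
force: [0.5, -0.4, -1.3]
grip_width: 0.111
```

```bash
python3 - <<'E'
from h import *
go([626.4,-26.7,125],down(-77.6))
E
```

```text
t 11.68 pos [626.475 -27.836 181.723] yaw -77.65522114954118 zt [-0.003  0.001 -1.   ] F [ 0.52  -0.422 -1.311] g 0.11052327970227625
turn [-0.001  0.002 -0.001] shift cm [ 0.031 -0.105  5.672]
```

Request:
{"name": "move_arm", "arguments": {
  "series": [
    [0,0,0,0.03,-0.1,2,0],
    [0,0,0,0.03,-0.1,4,0],
    [0,0,0,0.03,-0.1,6,0],
    [0,0.002,0,0.03,-0.1,6.7,0],
    [0,0.002,0,0.03,-0.1,6.7,0]
  ]
}}

```text
time_s: 12.1
eef_pos: [625.1, -26.4, 112.7]
ee_rot: [-0.001, 0.994, 0.108, -0.002]
force: [0.0, -0.4, -0.8]
grip_width: 0.112
```

```bash
python3 - <<'E'
from h import *
for k in('wrist','side','scene'): snap(k,k+'16')
go([626.4,-26.7,48],down(-77.6))
a=cv2.imread('pics/wrist16.png')[:,100:540];b=cv2.imread('pics/side16.png')[110:270,280:420];c=cv2.imread('pics/scene16.png')[150:290,260:400]
cv2.imwrite('pics/c16.png',np.hstack([cv2.resize(b,(350,400),interpolation=2),cv2.resize(c,(400,400),interpolation=2)]))
E
```

```text
t 12.25 pos [626.917 -26.695 116.023] yaw -77.64046028250146 zt [ 0.001  0.001 -1.   ] F [-0.136  0.076 -0.614] g 0.11824629649924452
turn [-0.001 -0.001 -0.001] shift cm [-0.058 -0.007  6.802]
```

View pics/c16.png

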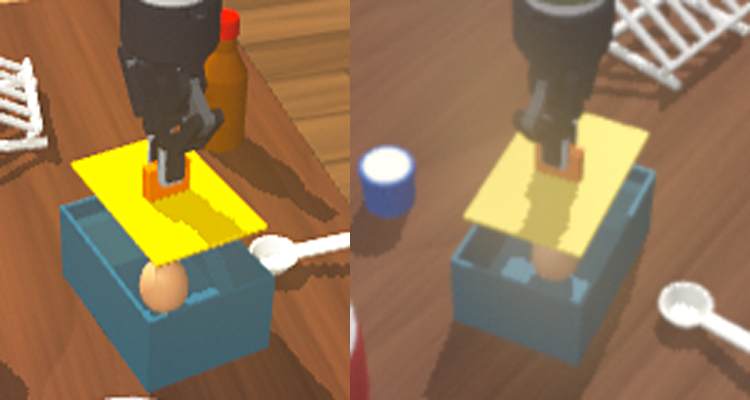

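View pics/wrist16.png

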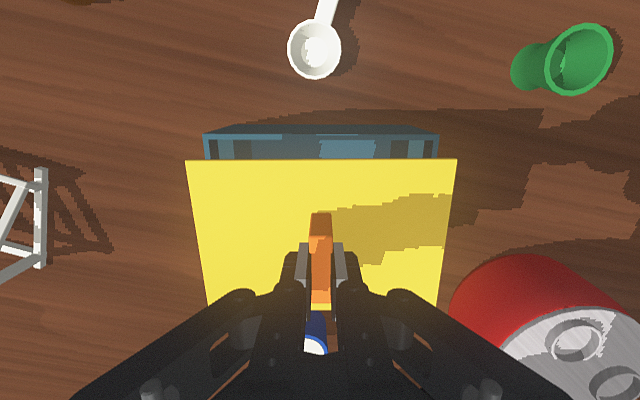

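```bash
cat >> h.py <<'E'
def ycorn(c,bx,lo=(19,90,90),hi=(34,255,255)):
    h=cv2.cvtColor(cv2.resize(c['frame'],None,fx=4,fy=4,interpolation=cv2.INTER_CUBIC),cv2.COLOR_RGB2HSV); m=cv2.inRange(h,lo,hi); z=np.zeros_like(m);x0,y0,x1,y1=[4*q for q in bx];z[y0:y1,x0:x1]=m[y0:y1,x0:x1]
    cn=max(cv2.findContours(z,0,2)[0],key=cv2.contourArea);return cv2.approxPolyDP(cv2.convexHull(cn),8,True)[:,0]/4-0.375
BC=np.array([626.4,-26.7]);by=np.radians(12.4);bx_=np.array([np.cos(by),np.sin(by)]);by_=np.array([-np.sin(by),np.cos(by)])
E
python3 - <<'E'
from h import *
s=load('scene16');d=load('side16');w=load('wrist16')
P=ycorn(s,(290,180,380,250),(19,70,120));Q=ycorn(d,(300,150,400,225),(19,150,100));print(P.tolist(),Q.tolist())
pl=[(300.2,224),(342.3,241),(366.8,196.5)];ql=[(309,175),(342,216),(387,201)]
pick=lambda A,q:min(A,key=lambda t:np.hypot(*(t-np.array(q))))
# corner ids: scene left=(-x,-y); bottom=(+x,-y); right=(+x,+y). side: left=(-x,+y) bottom=(-x,-y) right=(+x,-y)
a1=pick(P,pl[0]);b1=pick(Q,ql[1]);a2=pick(P,pl[1]);b2=pick(Q,ql[2]);a3=pick(P,pl[2]);b3=pick(Q,ql[0])
A,e=tri(s,a1,d,b1);B,f=tri(s,a2,d,b2);print('(-x,-y)',A,e,'(+x,-y)',B,f)
zz=(A[2]+B[2])/2
C=onz(s,*a3,zz);D=onz(d,*b3,zz);print(C,D)
ctr=(C+A)/2;ctr2=(B+D)/2;print(ctr,ctr2)
for q in(A,B,C,D): print(np.array([bx_@(q[:2]-BC),by_@(q[:2]-BC)]))
for u,v in((185.5,159),(457.5,158)):
  X=onz(w,u,v,zz);print('wrist',X,bx_@(X[:2]-BC),by_@(X[:2]-BC))
print(zz)
E
```

```text
[[364.375, 195.875], [339.875, 240.625], [299.125, 225.875], [319.125, 194.125], [341.125, 188.625]] [[307.625, 175.125], [337.875, 165.125], [357.375, 169.375], [386.625, 200.625], [341.625, 216.625]]
(-x,-y) [ 593.267 -111.142  129.649] 1.7989825110276951 (+x,-y) [693.036 -90.741 131.425] 0.024035154234893774
[657.622  62.259 130.537] [560.603  36.154 130.537]
[625.445 -24.441 130.093] [626.819 -27.293 130.981]
[-50.493 -75.357]
[ 51.329 -76.856]
[49.597 80.179]
[-50.765  75.517]
wrist [658.451  56.176 130.537] 49.09956540034329 74.05980438685432
wrist [690.938 -89.25  130.537] 49.60126230887604 -74.94928498418331
130.5370481318741
```

The plate is level and centred over the box within about 1 mm, top at z≈130.5. Lowering in steps.

Request:
{"name": "move_arm", "arguments": {
  "series": [
    [0,0,0,0,0,1.5,0],
    [0,0,0,0,0,2.8,0],
    [0,0,0,0,0,3.6,0],
    [0,0,0,0,0,4,0],
    [0,0,0,0,0,4,0]
  ]
}}

```text
time_s: 12.67
eef_pos: [626.9, -26.6, 75.9]
ee_rot: [-0.0, 0.994, 0.108, 0.0]
force: [-0.5, 0.8, -1.3]
grip_width: 0.115
```

```bash
python3 - <<'E'
from h import *
go([626.9,-26.7,48],down(-77.6))
E
```

```text
t 12.67 pos [626.887 -26.584  75.909] yaw -77.6298528680578 zt [ 0.001  0.001 -1.   ] F [-0.526  0.766 -1.253] g 0.11541823092495115
turn [-0.001 -0.001 -0.001] shift cm [-0.003  0.014  2.791]
```

Request:
{"name": "move_arm", "arguments": {
  "series": [
    [0,0,0,0,0,0.5,0],
    [0,0,0,0,0,1,0],
    [0,0,0,0,0,1.5,0],
    [0,0,0,0,0,1.9,0],
    [0,0,0,0,0,1.9,0]
  ]
}}

```text
time_s: 13.08
eef_pos: [626.4, -26.5, 55.9]
ee_rot: [-0.001, 0.994, 0.108, -0.0]
force: [0.3, -0.3, -1.3]
grip_width: 0.112
```

```bash
python3 - <<'E'
from h import *
go([626.9,-26.7,50],down(-77.6))
for k in('wrist','side','scene'): snap(k,k+'17')
b=cv2.imread('pics/side17.png')[140:270,280:410];c=cv2.imread('pics/scene17.png')[160:290,265:395]
cv2.imwrite('pics/c17.png',np.hstack([cv2.resize(b,(400,400),interpolation=2),cv2.resize(c,(400,400),interpolation=2)]))
E
```

```text
t 13.08 pos [626.419 -26.456  55.855] yaw -77.63089672213943 zt [-0.001  0.001 -1.   ] F [ 0.285 -0.266 -1.344] g 0.11196008780774128
turn [-0.001  0.001 -0.001] shift cm [0.042 0.035 0.585]
```

View pics/c17.png

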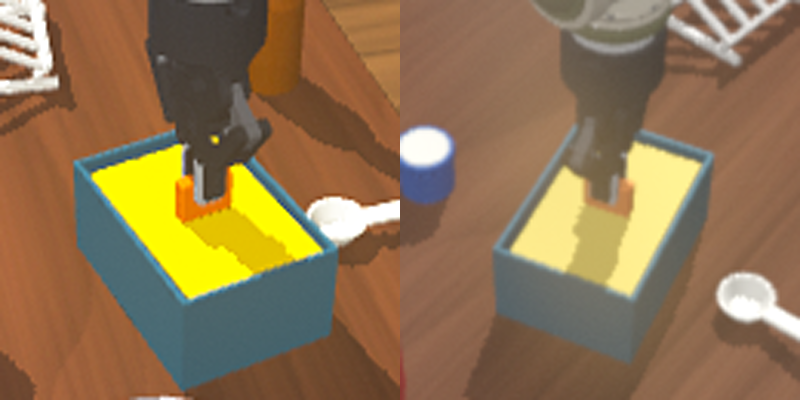

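The plate is inside the rim with no contact. I'll lower until the ledges carry it.

Request:
{"name": "move_arm", "arguments": {
  "series": [
    [0,0,0,0.03,0,0.15,0],
    [0,0,0,0.03,0,0.3,0],
    [0,0,0,0.03,0,0.4,0],
    [0,0,0,0.03,0,0.4,0]
  ]
}}

```text
time_s: 13.57
eef_pos: [627.2, -26.5, 52.8]
ee_rot: [-0.0, 0.994, 0.108, 0.0]
force: [-0.2, -0.2, -1.7]
grip_width: 0.114
```

Request:
{"name": "move_arm", "arguments": {
  "series": [
    [0,0,0,0,0,0.1,0],
    [0,0,0,0,0,0.2,0],
    [0,0,0,0,0,0.2,0]
  ]
}}

```text
time_s: 13.82
eef_pos: [627.1, -26.5, 50.6]
ee_rot: [-0.0, 0.994, 0.108, 0.0]
force: [-0.5, -0.2, -1.3]
grip_width: 0.116
```

Request:
{"name": "move_arm", "arguments": {
  "series": [
    [0,0,0,0,0,0.1,0],
    [0,0,0,0,0,0.15,0],
    [0,0,0,0,0,0.15,0]
  ]
}}

```text
time_s: 14.07
eef_pos: [627.1, -26.5, 49.1]
ee_rot: [-0.0, 0.994, 0.108, 0.0]
force: [-0.4, -0.1, 0.3]
grip_width: 0.117
```

Request:
{"name": "move_arm", "arguments": {
  "series": [
    [0,0,0,0,0,0.1,0],
    [0,0,0,0,0,0.12,0],
    [0,0,0,0,0,0.12,0]
  ]
}}

```text
time_s: 14.32
eef_pos: [627.3, -26.5, 48.7]
ee_rot: [-0.0, 0.994, 0.108, 0.0]
force: [-2.3, 0.4, 4.9]
grip_width: 0.111
```

Contact at TCP 48.7 with 5 N up, within the expected 48–51.5. Releasing gently.

Request:
{"name": "move_arm", "arguments": {
  "series": [
    [0,0,0,0,0,-0.05,0.2],
    [0,0,0,0,0,-0.05,0.3],
    [0,0,0,0,0,-0.05,0.35],
    [0,0,0,0,0,-0.05,0.35]
  ]
}}

```text
time_s: 14.65
eef_pos: [627.2, -26.5, 49.1]
ee_rot: [-0.0, 0.994, 0.108, 0.0]
force: [-0.4, 0.0, -0.1]
grip_width: 0.349
```

Request:
{"name": "move_arm", "arguments": {
  "series": [
    [0,0,0,0,0,-0.5,0.4],
    [0,0,0,0,0,-2,0.4],
    [0,0,0,0,0,-5,0.4],
    [0,0,0,0,0,-9,0.4],
    [0,0,0,0,0,-13,0.5]
  ]
}}

```text
time_s: 15.07
eef_pos: [626.6, -26.5, 180.6]
ee_rot: [-0.001, 0.994, 0.108, -0.0]
force: [0.8, -0.2, 0.6]
grip_width: 0.497
```

```bash
python3 - <<'E'
from h import *
for k in('wrist','side','scene'): snap(k,k+'18')
go([447,-48,150],down(-77.6))
a=cv2.imread('pics/wrist18.png')[60:360,150:450];b=cv2.imread('pics/side18.png')[140:270,280:410];c=cv2.imread('pics/scene18.png')[160:290,265:395]
r=lambda x:cv2.resize(x,(266,266),interpolation=2)
cv2.imwrite('pics/c18.png',np.hstack([r(b),r(c),r(a)]))
E
```

```text
t 15.22 pos [628.517 -26.924 182.806] yaw -77.62915183845898 zt [ 0.007 -0.001 -1.   ] F [ 0.283 -1.236 -0.685] g 0.49992425964110493
turn [ 0.002 -0.007 -0.001] shift cm [-18.204  -1.838   3.149]
```

View pics/c18.png

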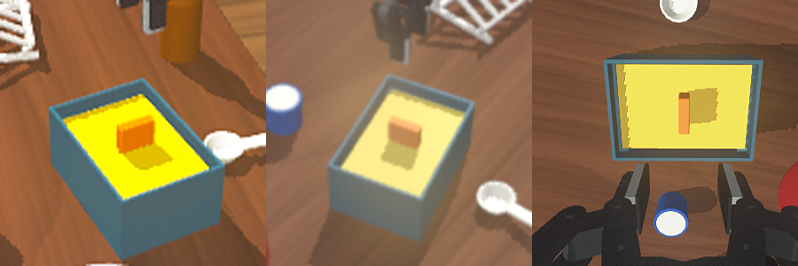

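The divider is seated with the fin up, visible in all three views; I'll verify its level, then plan the tub.

```bash
python3 - <<'E'
from h import *
s=load('scene18');d=load('side18');w=load('wrist18')
for c,n_,bx,lo in((s,'s',(290,180,380,280),(19,70,120)),(d,'d',(300,170,400,250),(19,150,100)),(w,'w',(200,100,460,260),(19,90,120))):
    P=ycorn(c,bx,lo)
    for p in P:
        X=onz(c,*p,66); print(n_,p,'box xy',bx_@(X[:2]-BC),by_@(X[:2]-BC))
h=cv2.cvtColor(w['frame'],cv2.COLOR_RGB2HSV);m=cv2.inRange(h,(0,0,200),(180,60,255));z=np.zeros_like(m);z[280:340,270:340]=m[280:340,270:340]
print(cv2.minAreaRect(cv2.findNonZero(z)));u,v=cv2.minAreaRect(cv2.findNonZero(z))[0];print('lid',onz(w,u,v,46))
print(ctrl.sense()['joints'])
go([447,-47,120],down(12.4))
E
```

```text
s [326.125 203.125] box xy -50.453138311145295 77.02010760935654
s [361.375 215.125] box xy 48.31435877696343 75.57948114884015
s [339.375 255.125] box xy 48.03520543134593 -66.26559917439877
s [301.375 241.125] box xy -51.39237778717262 -65.5245886540493
d [348.875 185.625] box xy 52.55881232273816 75.5246397702445
d [381.375 221.625] box xy 51.75763523527258 -64.87034371781708
d [339.875 236.625] box xy -47.33402422121247 -65.20182944351205
d [310.625 197.875] box xy -45.34644963036417 75.4572991751169
w [244.625 132.125] box xy 50.63611543721745 74.09357323305841
w [397.375 132.625] box xy 50.08532287645679 -75.55947366228537
w [389.375 226.875] box xy -50.95743677729155 -75.39895229282907
w [252.125 226.625] box xy -50.63063302137766 74.5165209216114
((306.0, 311.5), (27.0, 32.0), 90.0)
lid [445.935 -47.117  46.   ]
[-0.229  0.552  1.182  0.001  1.4    1.126]
t 15.22 pos [628.517 -26.924 182.806] yaw -77.62915183845898 zt [ 0.007 -0.001 -1.   ] F [ 0.283 -1.236 -0.685] g 0.49992425964110493
turn [ 0.007 -0.004 -1.571] shift cm [-18.204  -1.942   6.149]
```

Level confirmed: the four wrist-view corners at z=66 fall at ±50.6, ±75 mm. Now the tub at ≈(446,-47); I need the jaws along the box's short axis, a -90° turn.

Request:
{"name": "move_arm", "arguments": {
  "series": [
    [0,0,-0.12,-3.5,-0.4,0,0.8],
    [0,0,-0.24,-7,-0.8,0,0.9],
    [0,0,-0.36,-10.5,-1.2,0,1],
    [0,0,-0.48,-14,-1.6,1,1],
    [0,0,-0.6,-17.5,-1.9,2,1]
  ]
}}

```text
time_s: 15.63
eef_pos: [451.5, -45.5, 160.4]
ee_rot: [0.001, 0.917, 0.4, 0.003]
force: [-0.0, -1.0, 0.6]
grip_width: 0.995
```

Request:
{"name": "move_arm", "arguments": {
  "series": [
    [0,0,-0.12,0,0,0,1],
    [0,0,-0.24,0,0,0,1],
    [0,0,-0.36,0,0,0,1],
    [0,0,-0.48,0,0,0,1],
    [0,0,-0.6,0,0,0,1]
  ]
}}

```text
time_s: 16.05
eef_pos: [450.9, -45.4, 159.6]
ee_rot: [0.002, 0.756, 0.655, 0.002]
force: [-0.5, -0.2, -0.7]
grip_width: 0.998
```

```bash
python3 - <<'E'
from h import *
go([446.5,-47,120],down(12.4))
E
```

```text
t 16.05 pos [450.892 -45.357 159.555] yaw -8.173758578101703 zt [ 0.005  0.    -1.   ] F [-0.514 -0.168 -0.661] g 0.9976788156249073
turn [ 0.005  0.    -0.359] shift cm [-0.228 -0.43   3.953]
```

Request:
{"name": "move_arm", "arguments": {
  "series": [
    [0,0,-0.12,-0.2,-0.4,1,1],
    [0,0,-0.24,-0.23,-0.43,2,1],
    [0.005,0,-0.359,-0.23,-0.43,4,1],
    [0.005,0,-0.359,-0.23,-0.43,6,1],
    [0.005,0,-0.359,-0.23,-0.43,6,1]
  ]
}}

```text
time_s: 16.47
eef_pos: [444.1, -46.1, 95.9]
ee_rot: [-0.004, 0.627, 0.779, -0.001]
force: [-0.5, 0.5, -0.8]
grip_width: 0.999
```

```bash
python3 - <<'E'
from h import *
for k in('wrist','side','scene'): snap(k,k+'19')
go([446.5,-47,-5],down(12.4))
a=cv2.imread('pics/wrist19.png')[100:400,120:520];b=cv2.imread('pics/side19.png')[170:290,200:360]
r=lambda x:cv2.resize(x,(400,300),interpolation=2)
cv2.imwrite('pics/c19.png',np.hstack([r(b),r(a)]))
w=load('wrist19');print(proj(w,[446.5,-47,46]))
h=cv2.cvtColor(w['frame'],cv2.COLOR_RGB2HSV);m=cv2.inRange(h,(0,0,215),(180,50,255));k,l,st,ce=cv2.connectedComponentsWithStats(m)
for i in range(1,k):
    if st[i,4]>150: print(st[i],ce[i],onz(w,*ce[i],46))
E
```

```text
t 16.62 pos [446.709 -47.05   99.979] yaw 12.357970938054725 zt [-0. -0. -1.] F [ 0.078 -0.311  0.874] g 1.0036228949805512
turn [-0.    -0.    -0.001] shift cm [ 0.009 -0.018 10.498]
[325.628 206.103]
[ 299  182   52   49 2011] [324.528 205.789] [445.55  -46.928  46.   ]
```

View pics/c19.png

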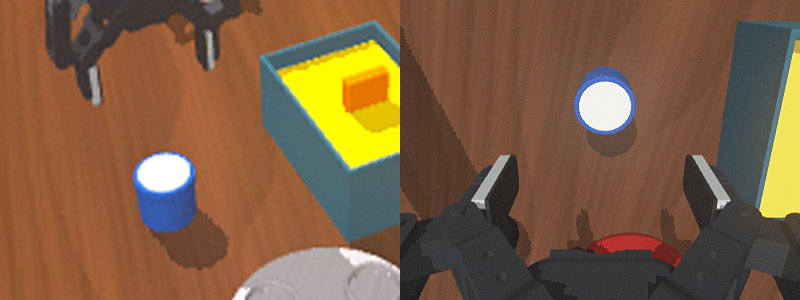

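The tub is centred between the jaws: predicted (325.6,206.1), seen (324.5,205.8). Descending.

Request:
{"name": "move_arm", "arguments": {
  "series": [
    [0,0,0,-0.05,-0.05,2.5,1],
    [0,0,0,-0.05,-0.05,5,1],
    [0,0,0,-0.05,-0.05,7.5,0.9],
    [0,0,0,-0.05,-0.05,9,0.8],
    [0,0,0,-0.05,-0.05,9,0.75]
  ]
}}

```text
time_s: 17.03
eef_pos: [445.3, -47.3, 8.6]
ee_rot: [-0.002, 0.627, 0.779, -0.001]
force: [-0.2, 0.4, -0.1]
grip_width: 0.748
```

```bash
python3 - <<'E'
from h import *
for k in('wrist','side','scene'): snap(k,k+'20')
go([446.5,-47,-5],down(12.4))
a=cv2.imread('pics/wrist20.png')[100:400,120:520];b=cv2.imread('pics/side20.png')[200:290,220:340]
r=lambda x:cv2.resize(x,(400,300),interpolation=2)
cv2.imwrite('pics/c20.png',np.hstack([r(b),r(a)]))
E
```

```text
t 17.18 pos [447.34  -48.006  11.451] yaw 12.348319479994167 zt [ 0.002 -0.001 -1.   ] F [-0.386 -0.007 -0.353] g 0.7486748975597796
turn [ 0.002  0.001 -0.001] shift cm [ 0.118 -0.064  1.645]
```

View pics/c20.png

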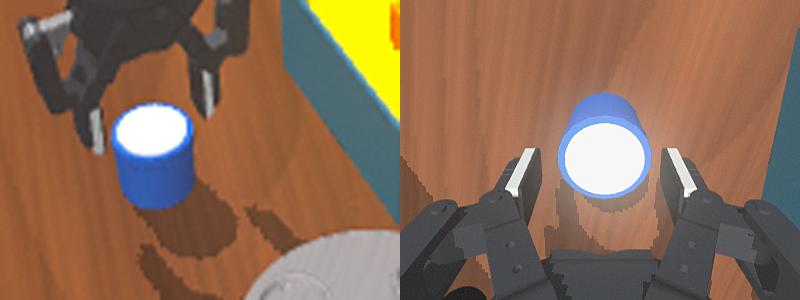

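Request:
{"name": "move_arm", "arguments": {
  "series": [
    [0,0,0,0.1,0,0.8,0.75],
    [0,0,0,0.1,0,1.6,0.75],
    [0,0,0,0.1,0,2.1,0.75],
    [0,0,0,0.1,0,2.1,0.75]
  ]
}}

```text
time_s: 17.52
eef_pos: [446.6, -46.8, -10.5]
ee_rot: [0.0, 0.627, 0.779, 0.0]
force: [-0.5, 0.3, -0.3]
grip_width: 0.749
```

```bash
python3 - <<'E'
from h import *
for k in('wrist','side'): snap(k,k+'21')
go([446.5,-47,-5],down(12.4))
a=cv2.imread('pics/wrist21.png')[100:400,120:520];b=cv2.imread('pics/side21.png')[200:290,220:340]
r=lambda x:cv2.resize(x,(400,300),interpolation=2)
cv2.imwrite('pics/c21.png',np.hstack([r(b),r(a)]))
E
```

```text
t 17.62 pos [447.046 -47.01   -9.712] yaw 12.34579447008824 zt [ 0.002 -0.001 -1.   ] F [ 0.695  0.652 -0.668] g 0.7483899369215969
turn [ 0.001  0.001 -0.001] shift cm [ 0.012 -0.052 -0.471]
```

View pics/c21.png

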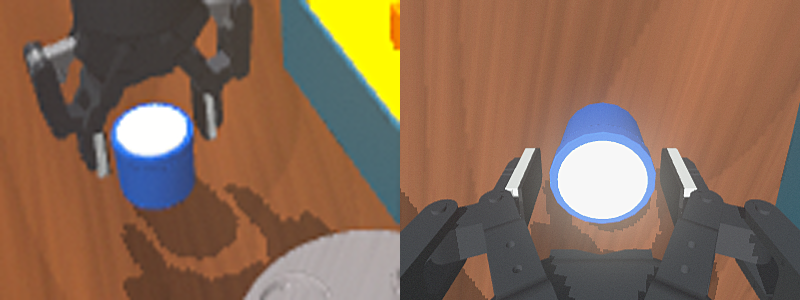

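Request:
{"name": "move_arm", "arguments": {
  "series": [
    [0,0,0,0,0,0.3,0.65],
    [0,0,0,0,0,0.3,0.55],
    [0,0,0,0,0,0.3,0.4],
    [0,0,0,0,0,0.3,0.4],
    [0,0,0,0,0,0.3,0.4]
  ],
  "grip_force": 40
}}

```text
time_s: 18.03
eef_pos: [447.1, -47.0, -12.7]
ee_rot: [0.001, 0.627, 0.779, 0.0]
force: [0.2, -0.0, 0.6]
grip_width: 0.584
```

Request:
{"name": "move_arm", "arguments": {
  "series": [
    [0,0,0,0,0,-1,0.4],
    [0,0,0,0,0,-3,0.4],
    [0,0,0,0,0,-6,0.4],
    [0,0,0,0,0,-10,0.4],
    [0,0,0,0,0,-14,0.4]
  ]
}}

```text
time_s: 18.45
eef_pos: [446.1, -46.6, 128.6]
ee_rot: [0.0, 0.627, 0.779, 0.0]
force: [1.2, -0.3, -0.9]
grip_width: 0.58
```

```bash
python3 - <<'E'
from h import *
for k in('wrist','side'): snap(k,k+'22')
X=BC+41*by_;print(X);go([X[0],X[1],135],down(12.4))
a=cv2.imread('pics/wrist22.png')[100:400,120:520];b=cv2.imread('pics/side22.png')[150:300,200:400]
r=lambda x:cv2.resize(x,(400,300),interpolation=2)
cv2.imwrite('pics/c22.png',np.hstack([r(b),r(a)]))
E
```

```text
[617.596  13.344]
t 18.55 pos [449.636 -47.879 132.636] yaw 12.360974209005109 zt [ 0.012 -0.005 -1.   ] F [-0.261  0.118 -2.641] g 0.5795527668629517
turn [ 0.011  0.007 -0.001] shift cm [ 2.384 17.719 -0.065]
```

View pics/c22.png

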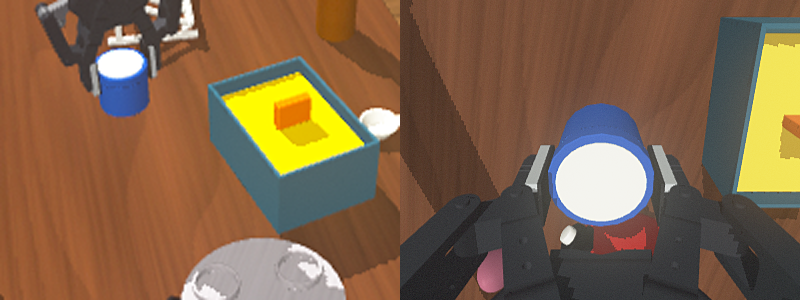

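Tub held upright (0.58), its underside about 12.7 mm above the TCP. Moving over the box's +y compartment.

Request:
{"name": "move_arm", "arguments": {
  "series": [
    [0.01,0.007,0,0.5,3.6,0,0.4],
    [0.01,0.007,0,1,7.2,0,0.4],
    [0.01,0.007,0,1.5,10.8,0,0.4],
    [0.01,0.007,0,2,14.4,0,0.4],
    [0.01,0.007,0,2.3,17,0,0.4]
  ]
}}

```text
time_s: 18.97
eef_pos: [612.5, 12.3, 133.0]
ee_rot: [-0.0, 0.627, 0.779, 0.0]
force: [0.2, -0.1, -0.9]
grip_width: 0.579
```

```bash
python3 - <<'E'
from h import *
X=BC+41.5*by_;print(X);go([X[0],X[1],100],down(12.4))
E
```

```text
[617.488  13.832]
t 18.97 pos [612.54   12.316 133.04 ] yaw 12.398997823144759 zt [-0.     0.001 -1.   ] F [ 0.224 -0.054 -0.926] g 0.5794715374981425
turn [ 0.    -0.001 -0.   ] shift cm [0.04  0.516 3.304]
```

Request:
{"name": "move_arm", "arguments": {
  "series": [
    [0,0,0,0.04,0.3,0.5,0.4],
    [0,0,0,0.04,0.5,1.5,0.4],
    [0,0,0,0.04,0.5,2.5,0.4],
    [0,0,0,0.04,0.5,3,0.4],
    [0,0,0,0.04,0.5,3,0.4]
  ]
}}

```text
time_s: 19.38
eef_pos: [615.7, 13.5, 101.2]
ee_rot: [-0.002, 0.627, 0.779, -0.001]
force: [-0.0, 0.0, -0.8]
grip_width: 0.58
```

```bash
python3 - <<'E'
from h import *
for k in('wrist','side','scene'): snap(k,k+'23')
X=BC+41.5*by_;go([X[0],X[1],56],down(12.4))
w=load('wrist23');h=cv2.cvtColor(w['frame'],cv2.COLOR_RGB2HSV);m=cv2.inRange(h,(0,0,215),(180,50,255));k,l,st,ce=cv2.connectedComponentsWithStats(m)
_,p,_=cur();zl=p[2]+12.7+46
for i in range(1,k):
    if st[i,4]>500:
        q=onz(w,*ce[i],zl); print(st[i],ce[i],q,'box xy',bx_@(q[:2]-BC),by_@(q[:2]-BC))
s=load('scene23');d=load('side23')
for c,n_ in((s,'s'),(d,'d')):
    h=cv2.cvtColor(c['frame'],cv2.COLOR_RGB2HSV);m=cv2.inRange(h,(0,0,190),(180,60,255));u,v=proj(c,[X[0],X[1],zl]).astype(int);z=np.zeros_like(m);z[v-14:v+14,u-16:u+16]=m[v-14:v+14,u-16:u+16]
    k,l,st,ce=cv2.connectedComponentsWithStats(z);i=1+np.argmax(st[1:,4]);q=onz(c,*ce[i],zl);print(n_,st[i],q,bx_@(q[:2]-BC),by_@(q[:2]-BC))
b=cv2.imread('pics/side23.png')[140:270,280:410];c=cv2.imread('pics/scene23.png')[160:290,265:395];a=cv2.imread('pics/wrist23.png')[100:400,170:470]
r=lambda x:cv2.resize(x,(266,266),interpolation=2)
cv2.imwrite('pics/c23.png',np.hstack([r(b),r(c),r(a)]))
E
```

```text
t 19.53 pos [617.193  13.398 103.613] yaw 12.369896827562995 zt [ 0.001  0.    -1.   ] F [-0.778  0.561 -1.297] g 0.5833445749225792
turn [ 0.001 -0.    -0.001] shift cm [0.035 0.035 4.761]
[ 423  204  139   68 2773] [480.304 238.588] [677.1    52.21  162.313] box xy 66.46215796498457 66.1819248417795
[ 276  243   91   78 5596] [320.558 281.632] [613.676  15.596 162.313] box xy -3.3449417654329836 44.0419850838021
s [330 183  19  14 209] [614.607  15.165 162.313] -2.5284543657545595 43.42081846880218
d [328 159  19  13 196] [617.757  12.508 162.313] -0.022311026224853894 40.149607401437684
```

View pics/c23.png

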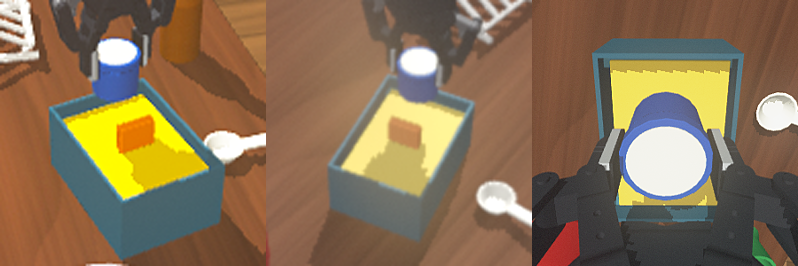

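Request:
{"name": "move_arm", "arguments": {
  "series": [
    [0,0,0,0.05,0.1,1.5,0.4],
    [0,0,0,0.05,0.1,3,0.4],
    [0,0,0,0.05,0.1,4,0.4],
    [0,0,0,0.05,0.1,4.5,0.4],
    [0,0,0,0.05,0.1,4.5,0.4]
  ]
}}

```text
time_s: 19.95
eef_pos: [617.6, 14.1, 57.9]
ee_rot: [-0.0, 0.627, 0.779, 0.0]
force: [-0.3, 0.4, -0.6]
grip_width: 0.579
```

Request:
{"name": "move_arm", "arguments": {
  "series": [
    [0,0,0,0,0,0.1,0.4],
    [0,0,0,0,0,0.15,0.4],
    [0,0,0,0,0,0.15,0.4]
  ]
}}

```text
time_s: 20.2
eef_pos: [617.9, 14.1, 57.0]
ee_rot: [-0.0, 0.627, 0.779, 0.0]
force: [-0.1, -0.3, -0.3]
grip_width: 0.586
```

Request:
{"name": "move_arm", "arguments": {
  "series": [
    [0,0,0,0,0,0.15,0.4],
    [0,0,0,0,0,0.2,0.4],
    [0,0,0,0,0,0.2,0.4]
  ]
}}

```text
time_s: 20.45
eef_pos: [617.9, 14.1, 55.0]
ee_rot: [-0.0, 0.627, 0.779, 0.0]
force: [-0.5, 0.4, -0.5]
grip_width: 0.583
```

Request:
{"name": "move_arm", "arguments": {
  "series": [
    [0,0,0,0,0,0.1,0.4],
    [0,0,0,0,0,0.15,0.4],
    [0,0,0,0,0,0.15,0.4]
  ]
}}

```text
time_s: 20.7
eef_pos: [617.9, 14.1, 53.5]
ee_rot: [-0.0, 0.627, 0.779, 0.0]
force: [0.3, -0.3, -0.6]
grip_width: 0.586
```

Request:
{"name": "move_arm", "arguments": {
  "series": [
    [0,0,0,0,0,0.1,0.4],
    [0,0,0,0,0,0.1,0.4]
  ]
}}

```text
time_s: 20.87
eef_pos: [618.0, 14.1, 53.3]
ee_rot: [0.0, 0.627, 0.779, 0.0]
force: [-3.1, -0.3, 6.2]
grip_width: 0.585
```

```bash
python3 - <<'E'
from h import *
for k in('side','scene'): snap(k,k+'24')
go([617,14,53],down(12.4))
b=cv2.imread('pics/side24.png')[140:270,280:410];c=cv2.imread('pics/scene24.png')[160:290,265:395]
r=lambda x:cv2.resize(x,(400,400),interpolation=2)
cv2.imwrite('pics/c24.png',np.hstack([r(b),r(c)]))
E
```

```text
t 20.97 pos [617.948  14.088  53.331] yaw 12.367881980105716 zt [ 0.001  0.    -1.   ] F [-2.437  0.114  6.117] g 0.5845618646128219
turn [ 0.001 -0.    -0.001] shift cm [ 0.012 -0.095  0.033]
```

View pics/c24.png

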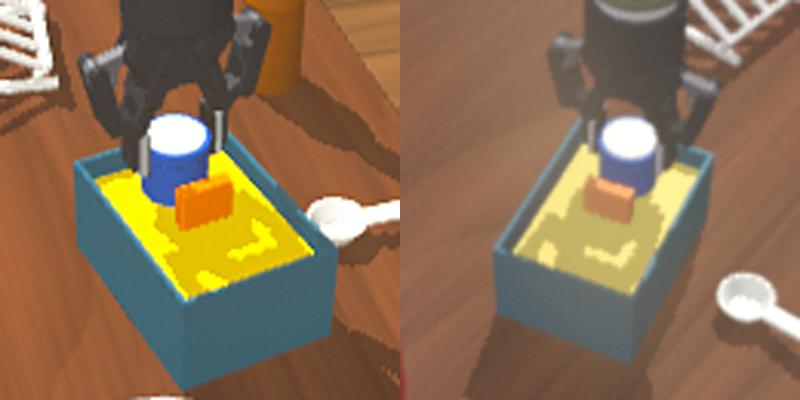

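Contact at TCP 53.3, exactly as predicted, 6 N. Releasing with limited opening, then retreating straight up.

Request:
{"name": "move_arm", "arguments": {
  "series": [
    [0,0,0,0,0,-0.05,0.62],
    [0,0,0,0,0,-0.05,0.66],
    [0,0,0,0,0,-0.05,0.68],
    [0,0,0,0,0,-0.05,0.68]
  ]
}}

```text
time_s: 21.3
eef_pos: [618.0, 14.1, 53.7]
ee_rot: [0.0, 0.627, 0.779, 0.0]
force: [-0.3, -0.3, 0.3]
grip_width: 0.684
```

Request:
{"name": "move_arm", "arguments": {
  "series": [
    [0,0,0,0,0,-1,0.68],
    [0,0,0,0,0,-3,0.68],
    [0,0,0,0,0,-6,0.68],
    [0,0,0,0,0,-10,0.68],
    [0,0,0,0,0,-14,0.68]
  ]
}}

```text
time_s: 21.72
eef_pos: [617.3, 14.1, 195.7]
ee_rot: [-0.0, 0.627, 0.779, 0.0]
force: [0.8, 0.3, 0.4]
grip_width: 0.681
```

Request:
{"name": "move_arm", "arguments": {
  "series": [
    [0,0,0,0,-3.5,-1,0.68],
    [0,0,0,0,-7,-2,0.68],
    [0,0,0,0,-10,-2,0.68],
    [0,0,0,0,-13,-2,0.68],
    [0,0,0,0,-13,-2,0.68]
  ]
}}

```text
time_s: 22.13
eef_pos: [486.6, -14.0, 216.7]
ee_rot: [-0.0, 0.627, 0.779, -0.0]
force: [0.1, 0.9, 0.3]
grip_width: 0.678
```

```bash
python3 - <<'E'
from h import *
for k in('wrist','side','scene'): snap(k,k+'25')
go([617,14,53],down(12.4))
b=cv2.imread('pics/side25.png')[140:270,280:410];c=cv2.imread('pics/scene25.png')[160:290,265:395]
r=lambda x:cv2.resize(x,(400,400),interpolation=2)
cv2.imwrite('pics/c25.png',np.hstack([r(b),r(c)]))
s=load('scene25');d=load('side25');E=[]
for c in(s,d):
    h=cv2.cvtColor(c['frame'],cv2.COLOR_RGB2HSV);m=cv2.inRange(h,(0,0,190),(180,60,255));u,v=proj(c,[617.5,14,112]).astype(int);z=np.zeros_like(m);z[v-14:v+14,u-16:u+16]=m[v-14:v+14,u-16:u+16]
    k,l,st,ce=cv2.connectedComponentsWithStats(z);i=1+np.argmax(st[1:,4]);E.append(ce[i])
q,e=tri(s,E[0],d,E[1]);print('lid',q,e,bx_@(q[:2]-BC),by_@(q[:2]-BC))
E
```

```text
t 22.28 pos [490.88  -13.82  216.581] yaw 12.349903076386292 zt [ 0.001  0.    -1.   ] F [ 0.314  0.804 -0.762] g 0.6776578966720694
turn [ 0.001  0.    -0.001] shift cm [ 0.022 12.893 16.375]
lid [617.745  13.048 114.773] 1.5736177565436376 0.08242520147952578 40.678952703087205
```

View pics/c25.png

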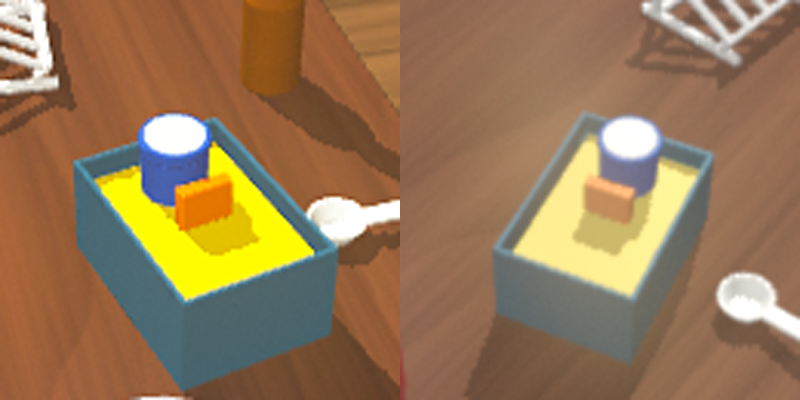

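View pics/scene25.png

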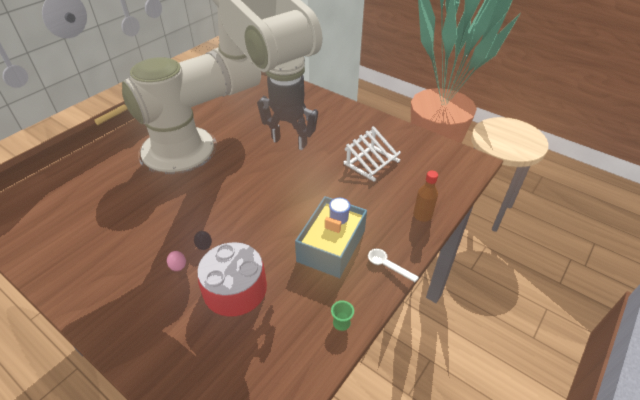

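The tub stands upright on the level divider: lid at z≈114.8 against 112 expected, box xy (0, 40.7). The bottle, cup and spoon are at their original pixels, and the arm is clear. Handing in.

```bash
python3 -c "
from h import *
print(job.finish_job(), ctrl.sense()['time_s'])"
```

```text
the job is handed in; nothing more can be done
the job is handed in; nothing more can be done
```

The lunch box is packed in the order asked: egg, then divider, then tub. I handed it in at about 22 s of the 72 s allowed, with the arm clear; no verdict was reported.

- **Egg:** I lowered the brown egg to about 2 mm above the box floor and let go. It stood upright mid-box with no visible damage.
- **Divider:** It touched its seat at the expected height with about 5 N and was released with the fin up. The wrist view put its corners at about ±50.6 and ±75 mm from the box centre (actual half-sizes 51 and 76), so it lies level. The scene and side views could not confirm all four corners, because the near rim hid them.
- **Tub:** It stands upright on the +y side, 40.7 mm from the box's middle. The lid measured z ≈ 114.8 mm against 112 expected, which is within what the calibration allows.
- **Bystanders:** In the last scene picture the soy bottle, egg cup and spoon are where they started.

**What disagreed:** The fingertips sat about 27 mm behind the reported tool point at partial openings. Because of that, my first grip closed on the egg's upper cap, with about 17 N of upward push. I noticed it, opened and gripped lower, and corrected the later grasps from the pictures.

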